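# Find the full tin and put it on the banding wheel

## Task

Clear the banding wheel first: lift the white pot off it by its handle and stand it on the cork mat. Then heft the two closed tins under the drying rack, lifting first the green-lidded and then the blue-lidded one clear of the rack's board one at a time, to feel which is fuller, and gently set the heavier one upright in the middle of the wheel. Leave the lighter tin standing upright on the board under the rack, never tip the tins or the pot far over, and do not disturb the other things on the bench.

Things in the scene. Friction and masses are not known exactly. Their poses are not given: they have to be found in the camera images.
- tin_green_mid (a point): Closed square metal tin with a green lid, 50 x 50 mm, 110 mm high, flat sides flush with the lid, paper band. This point is its centre, 55 mm above its underside; z is up, x and y are normal to its sides. It stands on the rack's board beside the blue tin, on either side of it, its front half sticking out from under the rack's front bar.
- tin_blue_mid (a point): Closed square metal tin with a blue lid, otherwise exactly like the green one; this point is its centre, 55 mm above its underside, same axes.
- tin_green: The same green-lidded tin; origin under its centre. Either tin weighs 0.15 to 0.65 kg in all; one of them, drawn anew each time, is at least 0.25 kg heavier, and neither look nor place tells which. What is inside may shift by a few mm.
- tin_blue: The same blue-lidded tin; origin at the centre of its underside, z up.
- rack: Fixed steel drying rack. Origin on the bench under the middle of the line on which the two tins stand (150 mm apart along y, within 8 mm of x = 0); its open front faces its -x, y runs along it, z up. White base board 12 mm thick, x = -60 to 150 mm, y = -210 to 210 mm. Legs at y = +-195 mm, x = -5 and 135 mm. A loose cup stands behind at x = 95 mm, y = 0.
- rack_bar (a point): Middle of the rack's front bar: a 12 mm round bar along the rack's y, 225 mm above the bench (97 mm clear above the tins) and 5 mm in front of their centre line; three more such bars 45, 93 and 140 mm behind it. A tool pointing straight down cannot reach the tins past it: lean the tool about 40 degrees, its back end towards the rack's -x, and withdraw along its own axis.
- wheel: Fixed, locked banding wheel (round steel stand); origin on the bench under its centre, z up. Its flat top disc is 130 mm across, 50 mm above the bench.
- wheel_top (a point): Centre of the wheel's flat top, 50 mm above the bench.
- mat_top (a point): Centre of the top of the round cork mat fixed on the bench beside the wheel, 130 mm across, 5 mm thick.
- pot: Loose white lidded pot, 88 mm across, 70 mm high without handle, 0.25 to 0.45 kg, standing on the wheel; origin at the centre of its underside, z up. An arched handle stands fixed above it in its y-z plane.
- pot_base (a point): Centre of the pot's underside, axes as the pot.
- pot_grip (a point): Centre of the wooden grip of the pot's handle, 121 mm above the pot's underside: a bar 70 mm long along the pot's y, 14 mm wide along its x and 14 mm high; 44 mm free below it.
- cup: Bystander: white ceramic cup 60 mm across, 60 mm high, on the rack's board behind the tins; origin under its centre.
- dish: Bystander: green glass dish, 90 mm across, 30 mm high; origin under its centre.
- brush: Bystander: hand brush lying on the bench; origin under its middle.
- cone: Bystander: white ceramic cone 80 mm across, 78 mm high; origin under its centre.
- jar: Bystander: glass jar with white cap, 72 mm across, 100 mm high; origin under its centre.
- can: Bystander: red can, 66 mm across, 90 mm high; origin under its centre.
- bowl: Bystander: terracotta bowl, 100 mm across, 45 mm high; origin under its centre.

How it is judged (in metres and radians):
On the way, in this order (a step that is already met when the one before it is completed fails the run):
1. the pot stands upright on the cork mat, let go, with both tins still on the rack's board (horizontal distance between pot_base and mat_top below 0.035 m and height (world z) of pot_base below 0.012 m and angle between each of pot_base, tin_green_mid, tin_blue_mid's own z axis and vertical below 0.1 rad and contact force between the fingers and pot below 0.1 N and linear speed of each of pot, tin_green, tin_blue below 0.03 m/s and y of tin_green_mid in the frame of rack between -0.19 and 0.19 m and x of tin_green_mid in the frame of rack between -0.055 and 0.145 m and height (world z) of tin_green_mid between 0.062 and 0.072 m and y of tin_blue_mid in the frame of rack between -0.19 and 0.19 m and x of tin_blue_mid in the frame of rack between -0.055 and 0.145 m and height (world z) of tin_blue_mid between 0.062 and 0.072 m), for 0.2 s.
2. the green-lidded tin is held at least 10 mm clear of the board while the blue one stands on it (height (world z) of tin_green_mid above 0.077 m and contact force between the fingers and tin_green above 0.5 N and contact force between tin_green and rack below 0.05 N and y of tin_blue_mid in the frame of rack between -0.19 and 0.19 m and x of tin_blue_mid in the frame of rack between -0.055 and 0.145 m and height (world z) of tin_blue_mid between 0.062 and 0.072 m and angle between tin_blue_mid's own z axis and vertical below 0.1 rad and linear speed of tin_blue below 0.03 m/s), for 0.2 s.
3. the blue-lidded tin is held at least 10 mm clear of the board while the green one stands on it (height (world z) of tin_blue_mid above 0.077 m and contact force between the fingers and tin_blue above 0.5 N and contact force between tin_blue and rack below 0.05 N and y of tin_green_mid in the frame of rack between -0.19 and 0.19 m and x of tin_green_mid in the frame of rack between -0.055 and 0.145 m and height (world z) of tin_green_mid between 0.062 and 0.072 m and angle between tin_green_mid's own z axis and vertical below 0.1 rad and linear speed of tin_green below 0.03 m/s), for 0.2 s.
At the end, for the whole second after the job is handed in: Heavier tin upright (6 deg) on the wheel within 30 mm of its centre, its weight on it (over 3.4 N); lighter tin upright anywhere on the rack's board, its centre at least 5 mm inside the board's edges; pot upright on the mat within 35 mm of its centre; all released, at rest (horizontal distance between pot_base and mat_top below 0.035 m and height (world z) of pot_base below 0.012 m and angle between pot_base's own z axis and vertical below 0.1 rad and contact force between the fingers and pot below 0.1 N and linear speed of pot below 0.03 m/s and ((horizontal distance between tin_green_mid and wheel_top below 0.03 m and contact force between tin_green and wheel above 3.4 N and angle between each of tin_green_mid, tin_blue_mid's own z axis and vertical below 0.1 rad and linear speed of each of tin_green, tin_blue below 0.03 m/s and y of tin_blue_mid in the frame of rack between -0.19 and 0.19 m and x of tin_blue_mid in the frame of rack between -0.055 and 0.145 m and height (world z) of tin_blue_mid between 0.062 and 0.072 m) or (horizontal distance between tin_blue_mid and wheel_top below 0.03 m and contact force between tin_blue and wheel above 3.4 N and angle between each of tin_blue_mid, tin_green_mid's own z axis and vertical below 0.1 rad and linear speed of each of tin_blue, tin_green below 0.03 m/s and y of tin_green_mid in the frame of rack between -0.19 and 0.19 m and x of tin_green_mid in the frame of rack between -0.055 and 0.145 m and height (world z) of tin_green_mid between 0.062 and 0.072 m))); the robot touches nothing.
It fails at once if another thing on the bench is moved by more than 25 mm (distance of any of cup, dish, brush, cone, jar, can, bowl from where it was at the start of the episode above 0.025 m).
It fails at once if a tin or the pot is tipped more than 35 degrees (angle between any of tin_green_mid, tin_blue_mid, pot_base's own z axis and vertical above 0.61 rad).
It fails at once if a tin is dropped or banged on the wheel (over 60 N) (contact force between any of tin_green, tin_blue and wheel above 60 N).
It also fails if it takes over 72 s, if anything falls off the work surface, if the arm or the gripper's body presses on something with over 40 N, if the wrist force passes 120 N, or if a joint passes its speed limit or range.

## Robot

A 6-joint arm with a two-finger parallel gripper is mounted at the origin on the work surface. World frame = base frame: x ahead of the robot, y to its left, z up, the work surface at z = 0. Lengths are in mm, angles in rad, forces in N, time in s.
With the tool pointing down it reaches from about 275 to 750 mm from the base axis. Payload 10.2 kg.
Tool frame: the origin (TCP) lies at the very end of the fingers, on their centre line; the grasp point (between the pads) lies 19 mm behind it; y points along the fingers, z is the direction in which the jaws open and shut, and the axes are right-handed (so a half turn about y gives the same grasp; the last joint's range is limited). The gripper opens to 85 mm and grips with 20 to 120 N. Pads are 22 mm wide; open, the fingers measure 114 mm over their backs; the gripper's body (76 mm by 85 mm) begins 54 mm behind the grasp point. The pads swing forward as they close: fully open they stand 13 mm farther back than shut.
Start: joints at [-0.223, 0.313, 1.498, -0, 1.331, -0.223], TCP at [525.006, -0.013, 231.294] pointing down, gripper open.
Joint ranges: [-2.94, 2.94], [-0.97, 2.17], [0.19, 2.56], [-1.23, 4.37], [0.02, 3.11], [-2.88, 2.88]. Speed limits (rad/s): [2.39, 2.39, 3.01, 3.14, 3.14, 3.14].

## Interface

Orientations are given as a unit quaternion [x, y, z, w].
In Python, from workcell import status, cams, job gives the robot as it stands.
- The arm moves only by the tool drive_tool, never from a script. Its argument "increments" is a list of rows, each an object with "turn": the turn, a rotation vector about the world's x, y, z in rad, a list of three; "delta_pos": the shift along the world's x, y, z in m, a list of three; "gripper": the opening, from 0 (shut) to 1 (fully open). A call has 1 to 20 rows; each row is the pose to reach, as a shift and turn from the pose commanded when the call began; what a row does not reach only later rows make up. A row lasts 1/8 s, in which the tool goes at most 62.5 mm and 10.7 degrees, less where a joint would pass 70% of its speed; a pose out of reach is approached as far as the arm can. A call with a gripper value outside its range is refused whole. The fingers move at their own pace and stop on an object; "squeeze" is the grip in N (left out, the last holds). Time passes only in rows, so rows that repeat a pose let the fingers close. It gives the time, the measured TCP pose, the force and the opening at its end, in the units of the state.
- status.get_obs(): the state, without advancing time (a new reading comes with each control period).
- cams.camera(name): name is "scene" or "side" or "wrist"; returns the picture (400x640x3 uint8, red, green, blue); there is no depth.
- cams.camera_model(name): a dict with "fx", "fy", "cx", "cy" (pixels), "R" (3x3) and "t" (3): a world point X has camera coordinates R X + t; the wrist camera has in their place "mount" (4x4, takes a point from camera to tool coordinates, whose origin is the TCP and whose axes are the tool frame's). Camera axes: x right, y down, z forward; pixel columns grow to the right and rows downward; lengths in mm; the calibration is good to about 2 mm. A picture is of the moment at which its call begins: read the wrist's pose just before it. camera_model takes no time and is no camera call.
- job.job_done(): hands the job in, once; it reports no verdict.
Trained networks look in the newest picture that a camera, given by its name, has taken for a name from the list of things; names that differ only in an ending like _2 or _b are one class to them, and where a whole thing is asked for, a point or a joint stands for the part that bears it (a point fixed in the world has none). Each returns a list of dicts, best first, with "confidence" (0 to 1); they miss things now and then, are a little off and sometimes report something else, mostly with a low value. They report only what shows in the picture. A call takes as long as a camera call.
- cams.search_frame(camera, thing): "location" ([x, y, z] in mm, in world coordinates, good to about 4 mm: the middle of the surface that is visible of it).
- cams.cut_out(camera, thing): "pixels" (400x640 bool, what is visible of it).
The state is a dict: "clock": time; "qpos": joint angles; "qvel": joint speeds; "joint_torque": joint torques, N m; "eef_pos": TCP position; "ee_rot": TCP orientation; "force": force on the tool from outside, world axes, zero at the start; "wrist_torque": the same for the moment, N m; "width": finger opening in mm.
Only numpy, scipy, OpenCV 4.12 (cv2) and the standard library are available. Lean on these libraries where they do the work, as an engineer would, in place of code of your own. Each camera call takes 0.05 s, during which the arm holds its last target.

## Working session

There is one attempt and no reset: what is moved stays moved. The work goes in short steps, Python scripts to look and compute and a tool call to move; the robot and the scene stay as the last step left them, time stands still between calls to the robot, and variables do not carry over. Pictures are saved under pics/ and viewed, and the job is handed in when it is done.

Besides the shell and the picture viewer there is one more tool, called after "Emit:" as name(argument=value, ...) on one line, values as JSON. drive_tool: Moves the arm, as the interface text tells. Its arguments: {"type":"object","properties":{"increments":{"type":"array"},"squeeze":{"type":"number"}},"required":["increments"]}

```bash
mkdir -p pics; ls; cat > h.py <<'E'
import numpy as np, cv2
from workcell import status, cams, job
from scipy.spatial.transform import Rotation as R
def save(name,fn):
    im=cams.camera(name); cv2.imwrite(fn,im[:,:,::-1]); return im
E
python3 - <<'E'
from h import *
o=status.get_obs(); print(o)
for c in ['scene','side']:
    save(c,f'pics/{c}0.png')
    m=cams.camera_model(c); print(c,{k:np.round(v,3).tolist() for k,v in m.items()})
    for t in ['tin_green','tin_blue','pot','pot_grip','wheel','wheel_top','mat_top','rack','rack_bar','cup']:
        try:
            r=cams.search_frame(c,t); print(t,[(np.round(x['location']).tolist(),round(x['confidence'],2)) for x in r[:2]])
        except Exception as e: print(t,e)
print(cams.camera_model('wrist'))
E
```

```text
pics
{'clock': 0.0, 'qpos': array([-2.23379182e-01,  3.13469554e-01,  1.49842255e+00,  4.65807514e-06,
        1.33100255e+00, -2.23412023e-01]), 'qvel': array([ 0.00053864, -0.00133703,  0.00078075,  0.0001789 ,  0.00017273,
       -0.00065129]), 'joint_torque': array([-5.78409599e-04, -4.12261176e+01, -2.59742296e+01, -3.58453699e-04,
        4.11797926e-03, -1.23038126e-05]), 'eef_pos': array([5.24748707e+02, 5.70346060e-02, 2.30730543e+02]), 'ee_rot': array([-0.50025177,  0.50038234, -0.49960159,  0.49976388]), 'force': array([ 0.1820317 , -0.24554261, -0.36923306]), 'wrist_torque': array([-0.04239756,  0.01738351, -0.03741224]), 'width': 85.31578231689369}
scene {'fx': 402.816, 'fy': 402.816, 'cx': 319.536, 'cy': 197.984, 'R': [[0.588, 0.809, 0.008], [0.593, -0.425, -0.684], [-0.55, 0.407, -0.729]], 't': [-267.846, -195.327, 1613.419]}
tin_green [([643.0, 125.0, 80.0], 0.67), ([542.0, -236.0, 55.0], 0.46)]
tin_blue [([578.0, 248.0, 83.0], 0.86)]
pot [([511.0, -229.0, 117.0], 0.7)]
pot_grip [([512.0, -229.0, 118.0], 0.94), ([407.0, -446.0, 78.0], 0.54)]
wheel [([545.0, -236.0, 50
[... 751 characters left out ...]
([517.0, -178.0, 51.0], 0.67), ([301.0, -324.0, 28.0], 0.42)]
mat_top []
rack [([641.0, 297.0, 13.0], 0.83), ([492.0, -197.0, 101.0], 0.51)]
rack_bar [([640.0, 296.0, 13.0], 0.95)]
cup [([690.0, 258.0, 52.0], 0.57), ([493.0, -200.0, 99.0], 0.23)]
{'fx': 328.6637689842598, 'fy': 328.6637689842598, 'cx': 317.47152990401906, 'cy': 200.29980292165035, 'mount': array([[-1.16131980e-03,  9.54171240e-01,  2.99258912e-01,
        -7.53504462e+01],
       [-8.58799505e-04, -2.99259955e-01,  9.54171233e-01,
        -1.43207610e+02],
       [ 9.99998957e-01,  8.51094542e-04,  1.16697830e-03,
         6.11964744e-01],
       [ 0.00000000e+00,  0.00000000e+00,  0.00000000e+00,
         1.00000000e+00]])}
```

View pics/scene0.png

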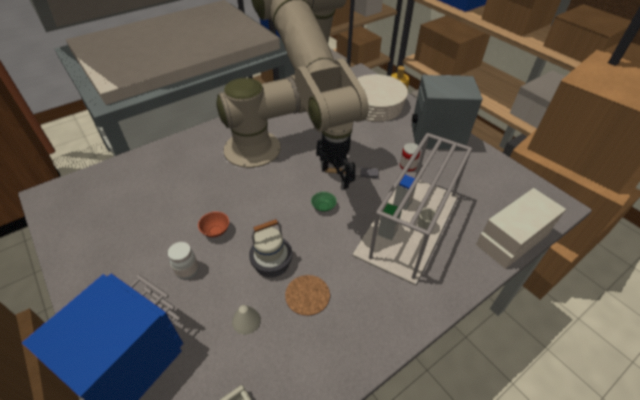

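View pics/side0.png

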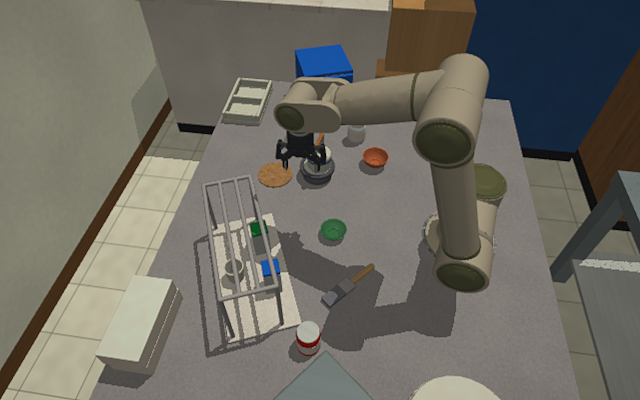

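```bash
cat >> h.py <<'E'
def ray(c,px):
    m=cams.camera_model(c); Rm=np.array(m['R']);t=np.array(m['t'])
    d=Rm.T@np.array([(px[0]-m['cx'])/m['fx'],(px[1]-m['cy'])/m['fy'],1]); return -Rm.T@t,d
def onz(c,px,z):
    o,d=ray(c,px); return o+d*(z-o[2])/d[2]
def proj(c,X):
    m=cams.camera_model(c); p=np.array(m['R'])@np.array(X,float)+np.array(m['t'])
    return np.array([m['fx']*p[0]/p[2]+m['cx'],m['fy']*p[1]/p[2]+m['cy']])
def wcam(obs):
    m=cams.camera_model('wrist'); M=np.array(m['mount']); T=np.eye(4)
    T[:3,:3]=R.from_quat(obs['ee_rot']).as_matrix(); T[:3,3]=obs['eef_pos']
    return m,T@M
def wproj(obs,X):
    m,C=wcam(obs); p=C[:3,:3].T@(np.array(X,float)-C[:3,3])
    return np.array([m['fx']*p[0]/p[2]+m['cx'],m['fy']*p[1]/p[2]+m['cy']])
def wonz(obs,px,z):
    m,C=wcam(obs); d=C[:3,:3]@np.array([(px[0]-m['cx'])/m['fx'],(px[1]-m['cy'])/m['fy'],1]); o=C[:3,3]
    return o+d*(z-o[2])/d[2]
E
python3 - <<'E'
from h import *
print(R.from_quat(status.get_obs()['ee_rot']).as_matrix().round(2))
a=cv2.imread('pics/scene0.png');b=cv2.imread('pics/side0.png')
cv2.imwrite('pics/c1.png',cv2.resize(a[120:340,220:500],None,fx=2.8,fy=2.7,interpolation=cv2.INTER_CUBIC))
cv2.imwrite('pics/c2.png',cv2.resize(b[110:350,190:400],None,fx=2.5,fy=2.5,interpolation=cv2.INTER_CUBIC))
# board mask by cut_out
for c in ['scene','side']:
  cams.camera(c)
  for t,z in [('mat_top',5),('rack',12),('tin_green',122),('tin_blue',122),('pot_grip',185),('pot',120)]:
    r=cams.cut_out(c,t)
    for x in r[:2]:
      ys,xs=np.nonzero(x['pixels']); 
      print(c,t,round(x['confidence'],2),len(xs),xs.min(),xs.max(),ys.min(),ys.max(), xs.mean().round(1),ys.mean().round(1),onz(c,(xs.mean(),ys.mean()),z).round())
E
```

```text
[[ 0. -0.  1.]
 [-1.  0.  0.]
 [-0. -1. -0.]]
scene mat_top 0.83 1432 285 329 275 314 307.1 294.4 [ 664. -197.    5.]
scene mat_top 0.47 6584 353 471 133 282 412.6 218.1 [636. 259.   5.]
scene rack 0.86 6413 353 471 133 283 412.5 218.8 [641. 251.  12.]
scene rack 0.71 641 233 260 304 333 245.8 319.3 [ 632. -379.   12.]
scene tin_green 0.69 414 378 401 203 238 388.5 222.6 [666. 100. 122.]
scene tin_green 0.23 1532 283 329 274 315 306.9 294.6 [ 721. -234.  122.]
scene tin_blue 0.72 408 394 413 174 208 403.6 190.3 [594. 231. 122.]
scene tin_blue 0.66 1070 252 283 220 261 267.6 240.8 [ 514. -227.  122.]
scene pot_grip 0.96 1051 251 283 220 261 267.6 240.9 [ 558. -247.  185.]
scene pot 0.57 1054 252 283 219 260 267.6 240.0 [ 510. -225.  120.]
scene pot 0.2 755 249 292 239 276 272.4 261.9 [ 582. -253.  120.]
side mat_top 0.91 683 258 291 162 187 274.2 174.6 [ 669. -189.    5.]
side mat_top 0.26 7951 201 299 174 341 248.0 272.0 [661. 235.   5.]
side rack 0.84 8284 201 300 174 342 247.8 270.9 [661. 235.  12.]
side tin_green 0.67 311 250 268 223 254 257.3 238.0 [631. 184. 122.]
side tin_green 0.61 665 258 292 162 186 274.2 174.5 [636. -81. 122.]
side tin_blue 0.65 238 308 330 135 171 321.9 158.4 [ 487. -182.  122.]
side tin_blue 0.55 352 261 281 258 292 270.4 272.5 [567. 294. 122.]
side pot_grip 0.77 238 307 329 133 172 320.5 156.7 [ 485. -124.  185.]
side pot_grip 0.19 736 296 320 320 355 307.6 337.7 [428. 491. 185.]
side pot 0.7 302 307 330 133 172 321.3 157.1 [ 491. -190.  120.]
```

```bash
ls pics
```

```text
c1.png
c2.png
scene0.png
side0.png
```

View pics/c1.png

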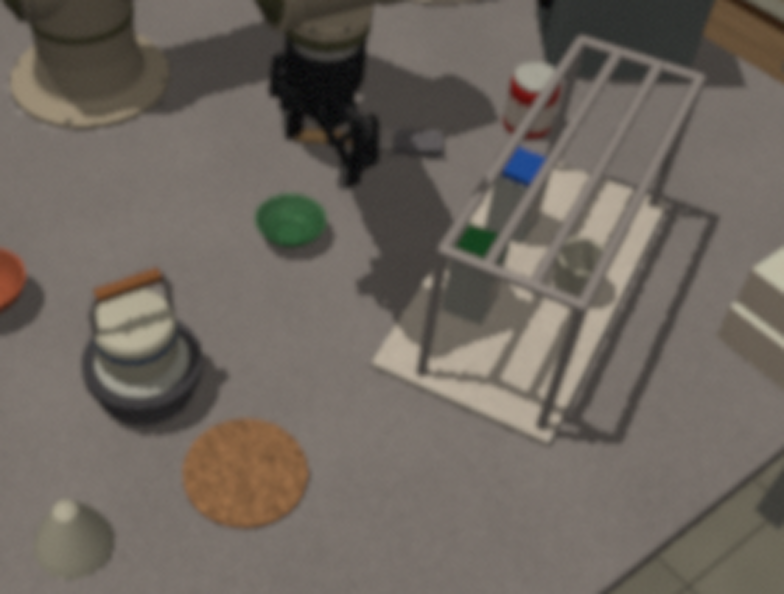

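View pics/c2.png

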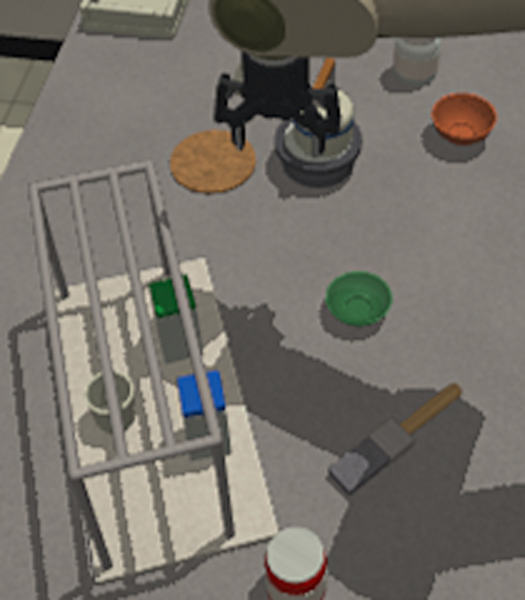

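```bash
python3 - <<'E'
from h import *
s=lambda x,y:(220+x/2.8,120+y/2.7)
d=lambda x,y:(190+x/2.5,110+y/2.5)
print('grip ends',onz('scene',s(97,291),171).round(),onz('scene',s(162,274),171).round())
print('mat',onz('scene',s(246,472),5).round(),onz('side',d(212,161),5).round())
print('wheel scene',onz('scene',s(83,362),50).round(),onz('scene',s(202,362),50).round(),'side',onz('side',d(275,145),50).round(),onz('side',d(362,145),50).round())
# board corners
print('board', onz('scene',s(374,362),12).round(),onz('scene',s(550,440),12).round(),onz('side',d(205,259),12).round(),onz('side',d(277,530),12).round(),onz('side',d(97,580),12).round())
print('bar',onz('scene',s(444,246),225).round(),onz('scene',s(582,40),225).round(),onz('side',d(150,166),225).round(),onz('side',d(216,440),225).round())
print('green',onz('scene',s(477,241),122).round(),onz('side',d(172,297),122).round())
print('blue',onz('scene',s(523,166),122).round(),onz('side',d(202,393),122).round())
print('brush can',onz('side',d(370,470),10).round(),onz('side',d(296,556),90).round(), 'dish',onz('side',d(358,305),30).round(),'jar',onz('scene',(181,250),100).round(),'cone',onz('scene',(245,318),30).round(),'bowl',onz('scene',(213,224),45).round())
E
```

```text
grip ends [ 488. -249.  171.] [ 507. -184.  171.]
mat [ 667. -196.    5.] [ 667. -191.    5.]
wheel scene [ 475. -273.   50.] [ 549. -170.   50.] side [ 570. -194.   50.] [ 443. -213.   50.]
board [637.  -1.  12.] [825.  83.  12.] [635.   1.  12.] [469. 377.  12.] [656. 463.  12.]
bar [675.  36. 225.] [520. 391. 225.] [679.  33. 225.] [522. 389. 225.]
green [630. 141. 122.] [635. 150. 122.]
blue [571. 268. 122.] [569. 277. 122.]
brush can [373. 285.  10.] [436. 437.  90.] dish [415.  61.  30.] jar [ 382. -438.  100.] cone [ 637. -381.   30.] bowl [ 300. -309.   45.]
```

Emit:
drive_tool(increments=[{"delta_pos":[-0.007,-0.055,0.015],"turn":[0,0,-0.07],"gripper":1},{"delta_pos":[-0.015,-0.11,0.03],"turn":[0,0,-0.14],"gripper":1},{"delta_pos":[-0.021,-0.165,0.04],"turn":[0,0,-0.21],"gripper":1},{"delta_pos":[-0.028,-0.2,0.05],"turn":[0,0,-0.28],"gripper":1},{"delta_pos":[-0.028,-0.216,0.05],"turn":[0,0,-0.28],"gripper":1},{"delta_pos":[-0.028,-0.216,0.05],"turn":[0,0,-0.28],"gripper":1},{"delta_pos":[-0.028,-0.216,0.05],"turn":[0,0,-0.28],"gripper":1}])

```text
clock: 2.68
eef_pos: [497.2, -214.8, 280.9]
ee_rot: [-0.426, 0.565, -0.564, 0.426]
force: [-0.5, -0.1, 0.4]
width: 86.0
```

```bash
python3 - <<'E'
from h import *
o=status.get_obs(); print(o['clock'],o['eef_pos'],o['force'])
im=save('wrist','pics/w1.png')
print('g',wproj(o,[497.5,-216,171]))
for t in ['pot_grip','mat_top','wheel_top']:
    for x in cams.cut_out('wrist',t)[:2]:
      ys,xs=np.nonzero(x['pixels']); z={'pot_grip':171,'mat_top':5,'wheel_top':50}[t]
      print(t,x['confidence'],len(xs),xs.min(),xs.max(),ys.min(),ys.max(),wonz(o,(xs.mean(),ys.mean()),z))
E
```

```text
2.675 [ 497.21708499 -214.78171777  280.93146034] [-0.46297245 -0.05137524  0.42061121]
g [316.83176237 197.20488473]
pot_grip 0.85 6691 280 367 133 244 [ 506.1282291  -205.50945816  171.        ]
mat_top 0.81 9237 393 499 50 160 [ 667.97606547 -193.88822006    5.        ]
mat_top 0.54 6686 279 368 134 244 [ 498.23478618 -246.86042739    5.        ]
wheel_top 0.82 3445 274 385 111 213 [ 527.77690027 -197.80464431   50.        ]
```

View pics/w1.png

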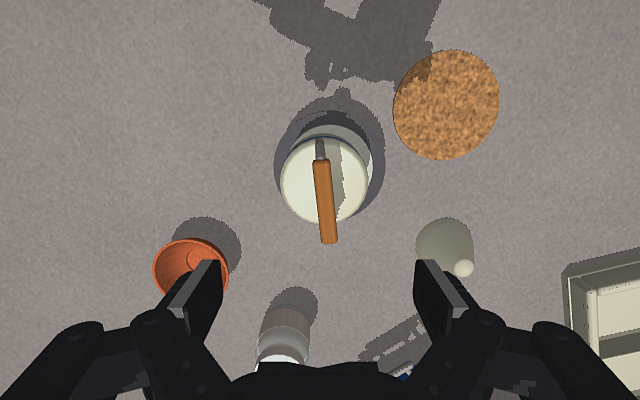

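```bash
python3 - <<'E'
from h import *
o=status.get_obs()
a=wonz(o,(321,160),178);b=wonz(o,(328.5,242.5),178);print(a,b,(a+b)/2,np.linalg.norm(a-b),np.degrees(np.arctan2(*(a-b)[:2][::-1])))
print('mat',wonz(o,(446.5,105),5)[:2])
# wheel fit: try projecting candidates
im=cv2.imread('pics/w1.png')
for (cx,cy) in [(508,-212),(515,-205)]:
  for th in np.linspace(0,2*np.pi,60):
    p=wproj(o,[cx+65*np.cos(th),cy+65*np.sin(th),50]); cv2.circle(im,(int(p[0]*1),int(p[1])),1,(0,0,255) if cx==508 else (255,0,0),-1)
cv2.imwrite('pics/w1b.png',cv2.resize(im[60:280,230:520],None,fx=2.7,fy=2.7))
E
```

```text
[ 509.20208881 -187.07532345  178.        ] [ 496.65056765 -254.38237708  178.        ] [ 502.92632823 -220.72885026  178.        ] 68.4673656049589 79.43672827600052
mat [ 668.92932345 -194.81546047]
```

View pics/w1b.png

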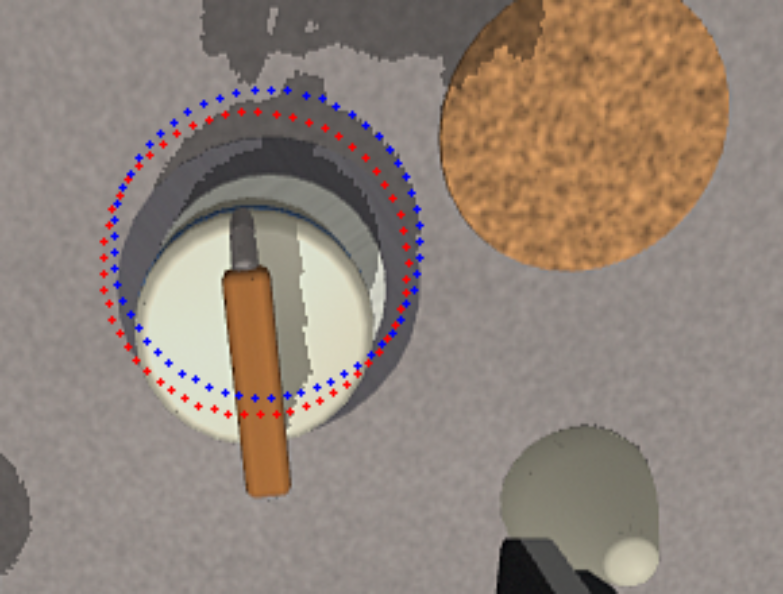

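Emit:
drive_tool(increments=[{"delta_pos":[0.006,-0.006,-0.03],"turn":[0,0,0.09],"gripper":1},{"delta_pos":[0.006,-0.006,-0.06],"turn":[0,0,0.09],"gripper":1},{"delta_pos":[0.006,-0.006,-0.09],"turn":[0,0,0.09],"gripper":1},{"delta_pos":[0.006,-0.006,-0.115],"turn":[0,0,0.09],"gripper":1},{"delta_pos":[0.006,-0.006,-0.13],"turn":[0,0,0.09],"gripper":1},{"delta_pos":[0.006,-0.006,-0.13],"turn":[0,0,0.09],"gripper":1},{"delta_pos":[0.006,-0.006,-0.13],"turn":[0,0,0.09],"gripper":0},{"delta_pos":[0.006,-0.006,-0.13],"turn":[0,0,0.09],"gripper":0},{"delta_pos":[0.006,-0.006,-0.13],"turn":[0,0,0.09],"gripper":0},{"delta_pos":[0.006,-0.006,-0.13],"turn":[0,0,0.09],"gripper":0},{"delta_pos":[0.006,-0.006,-0.13],"turn":[0,0,0.09],"gripper":0},{"delta_pos":[0.006,-0.006,-0.13],"turn":[0,0,0.09],"gripper":0}], squeeze=60)

```text
clock: 4.38
eef_pos: [502.9, -222.0, 151.6]
ee_rot: [-0.45, 0.545, -0.545, 0.45]
force: [-1.4, 1.1, 5.0]
width: 12.9
```

Emit:
drive_tool(increments=[{"delta_pos":[0,0,0.01],"turn":[0,0,0],"gripper":0},{"delta_pos":[0,0,0.03],"turn":[0,0,0],"gripper":0},{"delta_pos":[0.005,0,0.045],"turn":[0,0,0],"gripper":0},{"delta_pos":[0.025,0.004,0.045],"turn":[0,0,0],"gripper":0},{"delta_pos":[0.055,0.009,0.045],"turn":[0,0,0],"gripper":0},{"delta_pos":[0.09,0.015,0.045],"turn":[0,0,0],"gripper":0},{"delta_pos":[0.12,0.02,0.045],"turn":[0,0,0],"gripper":0},{"delta_pos":[0.145,0.024,0.045],"turn":[0,0,0],"gripper":0},{"delta_pos":[0.16,0.026,0.045],"turn":[0,0,0],"gripper":0},{"delta_pos":[0.166,0.027,0.045],"turn":[0,0,0],"gripper":0},{"delta_pos":[0.166,0.027,0.04],"turn":[0,0,0],"gripper":0},{"delta_pos":[0.166,0.027,0.02],"turn":[0,0,0],"gripper":0},{"delta_pos":[0.166,0.027,0.0],"turn":[0,0,0],"gripper":0},{"delta_pos":[0.166,0.027,-0.02],"turn":[0,0,0],"gripper":0},{"delta_pos":[0.166,0.027,-0.034],"turn":[0,0,0],"gripper":0},{"delta_pos":[0.166,0.027,-0.039],"turn":[0,0,0],"gripper":0},{"delta_pos":[0.166,0.027,-0.042],"turn":[0,0,0],"gripper":0},{"delta_pos":[0.166,0.027,-0.042],"turn":[0,0,0],"gripper":0}])

```text
clock: 6.62
eef_pos: [669.1, -195.1, 109.7]
ee_rot: [0.45, -0.545, 0.545, -0.45]
force: [0.4, -0.2, -2.9]
width: 13.0
```

```bash
python3 - <<'E'
from h import *
o=status.get_obs(); print(o['clock'],o['eef_pos'],o['force'],o['wrist_torque'])
a=save('scene','pics/s2.png'); cv2.imwrite('pics/s2c.png',cv2.resize(a[180:340,180:400,::-1],None,fx=3,fy=3))
E
```

```text
6.625 [ 669.14843928 -195.10523846  109.74454941] [ 0.42068949 -0.2211344  -2.89560629] [ 0.00450633 -0.02367131  0.02054944]
```

View pics/s2c.png

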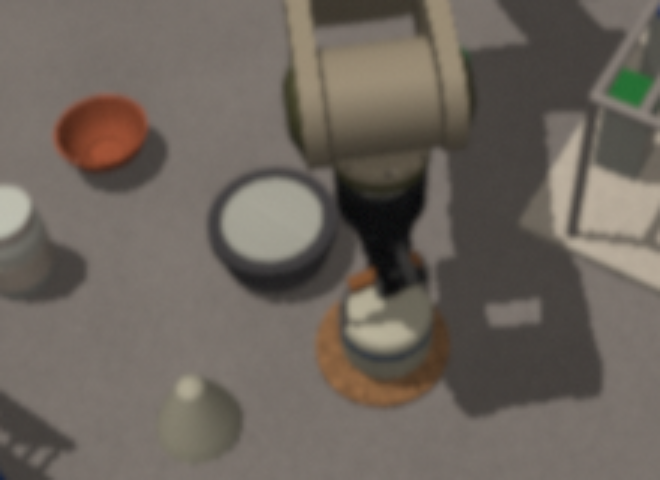

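Emit:
drive_tool(increments=[{"delta_pos":[0,0,-0.002],"turn":[0,0,0],"gripper":0},{"delta_pos":[0,0,-0.003],"turn":[0,0,0],"gripper":0},{"delta_pos":[0,0,-0.003],"turn":[0,0,0],"gripper":0}])

```text
clock: 7.05
eef_pos: [669.1, -195.1, 106.6]
ee_rot: [0.45, -0.545, 0.545, -0.45]
force: [-0.2, 0.5, -0.4]
width: 12.8
```

Emit:
drive_tool(increments=[{"delta_pos":[0,0,0],"turn":[0,0,0],"gripper":1},{"delta_pos":[0,0,0],"turn":[0,0,0],"gripper":1},{"delta_pos":[0,0,0],"turn":[0,0,0],"gripper":1},{"delta_pos":[0,0,0],"turn":[0,0,0],"gripper":1},{"delta_pos":[0,0,0.03],"turn":[0,0,0],"gripper":1},{"delta_pos":[0,0,0.07],"turn":[0,0,0],"gripper":1},{"delta_pos":[-0.01,0.01,0.11],"turn":[0,0,0],"gripper":1},{"delta_pos":[-0.04,0.04,0.15],"turn":[0,0,0],"gripper":1},{"delta_pos":[-0.08,0.08,0.18],"turn":[0,0,0],"gripper":1},{"delta_pos":[-0.12,0.12,0.2],"turn":[0,0,0],"gripper":1},{"delta_pos":[-0.13,0.13,0.2],"turn":[0,0,0],"gripper":1},{"delta_pos":[-0.13,0.13,0.2],"turn":[0,0,0],"gripper":1},{"delta_pos":[-0.13,0.13,0.2],"turn":[0,0,0],"gripper":1}])

```text
clock: 8.68
eef_pos: [539.5, -65.9, 305.3]
ee_rot: [-0.45, 0.546, -0.545, 0.45]
force: [-0.1, -0.1, -0.6]
width: 85.1
```

```bash
python3 - <<'E'
from h import *
o=status.get_obs(); print(o['clock'],o['eef_pos'],o['force'],o['wrist_torque'])
a=save('wrist','pics/w3.png')
for t in ['mat_top','wheel_top','pot','pot_grip']:
    for x in cams.search_frame('wrist',t)[:2]: print(t,x['confidence'],x['location'])
E
```

```text
8.675 [539.54587005 -65.89539487 305.26696814] [-0.10086858 -0.076922   -0.58657077] [-0.01278598 -0.00594309  0.02941897]
mat_top 0.96 [637.6, -163.6, 3.4]
wheel_top 0.6 [509.8, -213.0, 50.0]
wheel_top 0.29 [636.6, -162.8, 2.1]
pot 0.93 [667.3, -173.6, 72.2]
pot 0.45 [289.2, 156.4, 19.3]
pot_grip 0.69 [664.5, -174.9, 68.0]
```

View pics/w3.png

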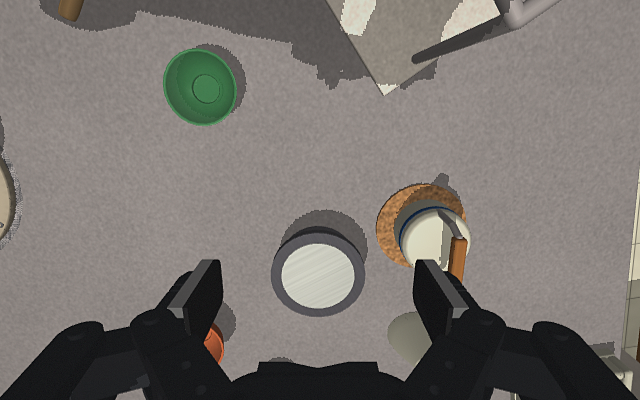

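```bash
cat >> h.py <<'E'
YR=np.radians(24.0)
def tgt(yaw,lean=np.radians(40)):
    xr=np.array([np.cos(yaw),np.sin(yaw),0]); z=np.array([0,0,1.]); yr=np.cross(z,xr)
    ty=np.sin(lean)*xr-np.cos(lean)*z; tz=yr; tx=np.cross(ty,tz)
    return np.array([tx,ty,tz]).T
E
python3 - <<'E'
from h import *
o=status.get_obs(); print('wheel',wonz(o,(318,275),50), o['qpos'])
C=R.from_quat(o['ee_rot']).as_matrix(); print((R.from_matrix(tgt(YR)@C.T)).as_rotvec())
# two stage: yaw first
print(R.from_matrix(tgt(YR,0)@C.T).as_rotvec())
E
```

```text
wheel [ 511.52035014 -219.76059041   50.        ] [-3.36631604e-01  3.14304708e-01  1.30361095e+00  1.95239388e-05
  1.52456488e+00 -1.45984008e-01]
[-0.52904584 -0.66766271  2.07498367]
[ 7.29416905e-04 -8.12498589e-04  2.18032368e+00]
```

Emit:
drive_tool(increments=[{"delta_pos":[-0.005,0.015,0.01],"turn":[-0.033,-0.042,0.13],"gripper":1},{"delta_pos":[-0.01,0.03,0.02],"turn":[-0.066,-0.083,0.259],"gripper":1},{"delta_pos":[-0.015,0.045,0.03],"turn":[-0.099,-0.125,0.389],"gripper":1},{"delta_pos":[-0.02,0.06,0.03],"turn":[-0.132,-0.167,0.519],"gripper":1},{"delta_pos":[-0.025,0.075,0.03],"turn":[-0.165,-0.209,0.648],"gripper":1},{"delta_pos":[-0.029,0.09,0.02],"turn":[-0.198,-0.25,0.778],"gripper":1},{"delta_pos":[-0.029,0.105,0.01],"turn":[-0.231,-0.292,0.908],"gripper":1},{"delta_pos":[-0.029,0.12,0.0],"turn":[-0.265,-0.334,1.037],"gripper":1},{"delta_pos":[-0.029,0.135,-0.01],"turn":[-0.298,-0.376,1.167],"gripper":1},{"delta_pos":[-0.029,0.15,-0.02],"turn":[-0.331,-0.417,1.297],"gripper":1},{"delta_pos":[-0.029,0.165,-0.03],"turn":[-0.364,-0.459,1.427],"gripper":1},{"delta_pos":[-0.029,0.18,-0.045],"turn":[-0.397,-0.501,1.556],"gripper":1},{"delta_pos":[-0.029,0.195,-0.06],"turn":[-0.43,-0.543,1.686],"gripper":1},{"delta_pos":[-0.029,0.21,-0.07],"turn":[-0.463,-0.584,1.816],"gripper":1},{"delta_pos":[-0.029,0.225,-0.08],"turn":[-0.496,-0.626,1.945],"gripper":1},{"delta_pos":[-0.029,0.239,-0.09],"turn":[-0.529,-0.668,2.075],"gripper":1},{"delta_pos":[-0.029,0.239,-0.09],"turn":[-0.529,-0.668,2.075],"gripper":1},{"delta_pos":[-0.029,0.239,-0.09],"turn":[-0.529,-0.668,2.075],"gripper":1}])

```text
clock: 11.18
eef_pos: [510.4, 173.6, 216.8]
ee_rot: [-0.599, -0.374, -0.099, 0.701]
force: [-0.2, 0.3, -0.6]
width: 85.4
```

```bash
python3 - <<'E'
from h import *
o=status.get_obs(); print(o['clock'],o['eef_pos'],o['force'],o['qpos'])
C=R.from_quat(o['ee_rot']).as_matrix(); print(C.round(3)); print((tgt(YR)).round(3))
a=save('wrist','pics/w4.png')
X=lambda p:np.array([603.6,214,0])+p[0]*np.array([np.cos(YR),np.sin(YR),0])+p[1]*np.array([-np.sin(YR),np.cos(YR),0])+np.array([0,0,p[2]])
for p in [(-60,-210,12),(-60,210,12),(-5,-195,225),(-5,195,225),(-5,0,225)]: print(p,wproj(o,X(p)).round())
for t in ['tin_green','tin_blue']:
    for x in cams.search_frame('wrist',t)[:2]: print(t,x['confidence'],x['location'])
    for x in cams.cut_out('wrist',t)[:1]: ys,xs=np.nonzero(x['pixels']); print(xs.min(),xs.max(),ys.min(),ys.max())
E
```

```text
11.175 [510.38695688 173.62330151 216.80978832] [-0.20247648  0.25406253 -0.62455644] [-0.02627056  0.06561793  2.01170766  0.61971971  0.49678114 -2.4787218 ]
[[ 0.701  0.588 -0.405]
 [ 0.309  0.261  0.914]
 [ 0.643 -0.766  0.002]]
[[ 0.7    0.587 -0.407]
 [ 0.312  0.261  0.914]
 [ 0.643 -0.766  0.   ]]
(-60, -210, 12) [91. 70.]
(-60, 210, 12) [544.  70.]
(-5, -195, 225) [ 46. 324.]
(-5, 195, 225) [589. 323.]
(-5, 0, 225) [318. 323.]
tin_green 0.61 [618.5, 138.6, 85.4]
194 269 102 220
tin_blue 0.77 [555.3, 261.6, 96.1]
tin_blue 0.38 [613.8, 139.2, 89.4]
353 425 96 216
```

View pics/w4.png

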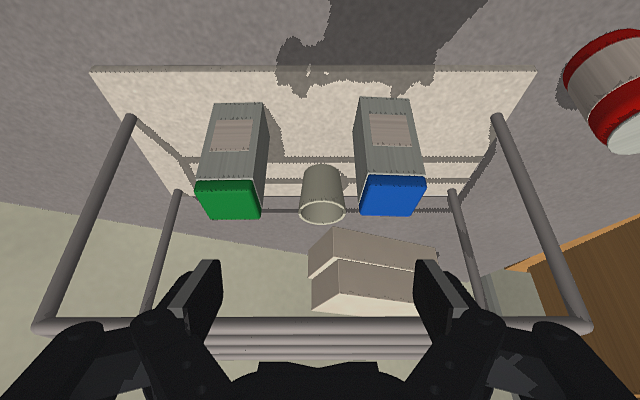

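```bash
python3 - <<'E'
from h import *
im=cv2.imread('pics/w4.png')
cv2.imwrite('pics/w4c.png',cv2.resize(im[80:240,180:440],None,fx=3,fy=3,interpolation=cv2.INTER_CUBIC))
E
```

```text
(no output)
```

View pics/w4c.png

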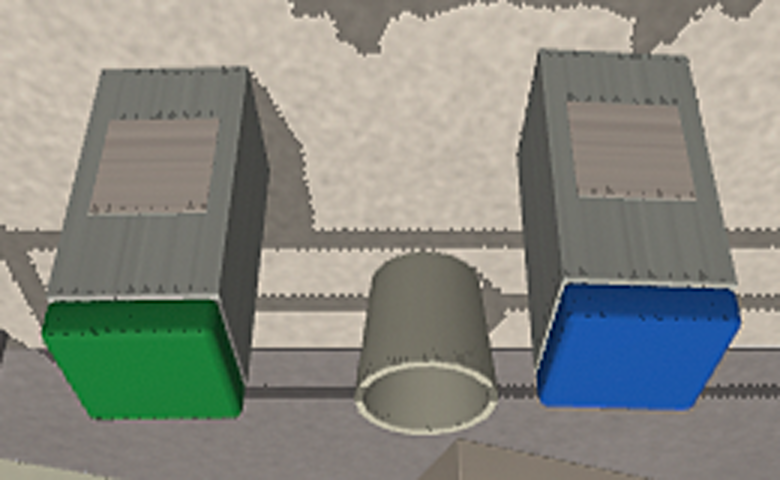

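```bash
python3 - <<'E'
from h import *
o=status.get_obs()
O=np.array([603.6,214]);xr=np.array([np.cos(YR),np.sin(YR)]);yr=np.array([-xr[1],xr[0]])
for n,pts in dict(green=[(102,69,12),(247,67,12),(47,330,122),(221,330,122),(93,418,122),(241,416,122)],blue=[(540,51,12),(688,57,12),(566,318,122),(739,322,122),(540,404,122),(693,409,122)]).items():
    P=[wonz(o,(180+a/3,80+b/3),z)[:2] for a,b,z in pts]
    for p in P: print(n,p.round(1),((p-O)@xr).round(1),((p-O)@yr).round(1))
    b=(P[0]+P[1])/2; d=P[1]-P[0]; t=np.mean(P[2:],axis=0)
    print(' yaw of bottom edge vs yr',np.degrees(np.arctan2(d[1],d[0])-np.arctan2(yr[1],yr[0])),' centre from bottom',(b+25*xr).round(1),'from top',t.round(1))
E
```

```text
green [627.2 108.8] -21.2 -105.7
green [606.1 153.8] -22.2 -56.0
green [622.8 111.3] -24.2 -101.6
green [603.  155.7] -24.3 -53.0
green [669. 131.] 26.0 -102.4
green [648.3 174.2] 24.6 -54.5
 yaw of bottom edge vs yr 1.0962136395278397  centre from bottom [639.5 141.5] from top [635.8 143.1]
blue [559.5 241.5] -29.1 43.1
blue [541.3 288.4] -26.7 93.3
blue [558.6 240.5] -30.3 42.5
blue [540.8 285. ] -28.5 90.4
blue [602.4 257.9] 16.7 40.6
blue [585.3 303.7] 19.8 89.4
 yaw of bottom edge vs yr -2.7775529806313877  centre from bottom [573.2 275.1] from top [571.8 271.8]
```

Emit:
drive_tool(increments=[{"delta_pos":[0.02,-0.018,-0.01],"turn":[0,0,0.01],"gripper":1},{"delta_pos":[0.04,-0.036,-0.03],"turn":[0,0,0.017],"gripper":1},{"delta_pos":[0.06,-0.05,-0.045],"turn":[0,0,0.017],"gripper":1},{"delta_pos":[0.074,-0.056,-0.055],"turn":[0,0,0.017],"gripper":1},{"delta_pos":[0.074,-0.056,-0.055],"turn":[0,0,0.017],"gripper":1},{"delta_pos":[0.09,-0.0485,-0.076],"turn":[0,0,0.017],"gripper":1},{"delta_pos":[0.106,-0.041,-0.097],"turn":[0,0,0.017],"gripper":1},{"delta_pos":[0.106,-0.041,-0.097],"turn":[0,0,0.017],"gripper":1}])

```text
clock: 12.42
eef_pos: [617.4, 136.1, 122.6]
ee_rot: [-0.598, -0.377, -0.09, 0.702]
force: [-0.1, -0.5, 0.5]
width: 85.5
```

```bash
python3 - <<'E'
from h import *
o=status.get_obs(); print(o['clock'],o['eef_pos'],o['force'],o['qpos'])
a=save('wrist','pics/w5.png')
for p in [(648.6,147.7,77.4)]: print(wproj(o,p))
E
```

```text
12.425 [617.44436139 136.05179785 122.58805293] [-0.06548801 -0.53074616  0.51019626] [-0.1050067   0.41877999  1.84054635  0.92033806  0.42471996 -2.87854082]
[314.98885538 215.57705222]
```

View pics/w5.png

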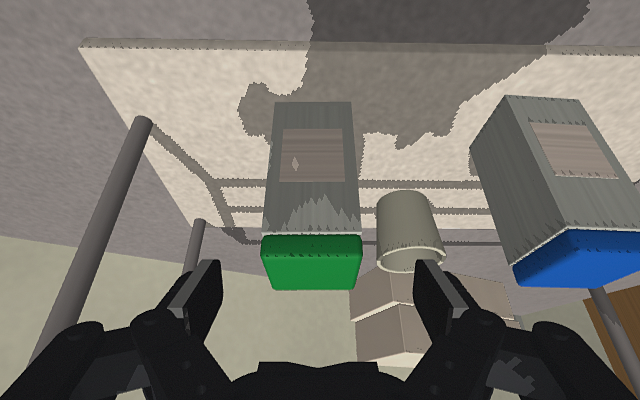

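```bash
cat > kin.py <<'E'
from h import *
from scipy.optimize import least_squares
S=[([-0.22337918,0.31346955,1.49842255,4.66e-06,1.33100255,-0.22341202],[524.748707,0.057,230.73],[-0.50025177,0.50038234,-0.49960159,0.49976388]),
([-3.36631604e-01,3.14304708e-01,1.30361095e+00,1.95e-05,1.52456488e+00,-1.45984008e-01],[539.54587,-65.8954,305.26697],None),
([-0.02627056,0.06561793,2.01170766,0.61971971,0.49678114,-2.4787218],[510.38695688,173.62330151,216.80978832],None),
([-0.1050067,0.41877999,1.84054635,0.92033806,0.42471996,-2.87854082],[617.44436139,136.05179785,122.58805293],None)]
def Ry(a): return R.from_euler('y',a).as_matrix()
def Rz(a): return R.from_euler('z',a).as_matrix()
def R06(q): return Rz(q[0])@Ry(q[1]+q[2])@Rz(q[3])@Ry(q[4])@Rz(q[5])
def fk(q,P):
    a1,d,z1,L2,L3,e,L6=P
    w=Rz(q[0])@(np.array([a1,d,z1])+Ry(q[1])@[0,0,L2]+Ry(q[1]+q[2])@[e,0,L3])
    return w+R06(q)@[0,0,L6]
# const rotation: R06 -> tool frame
q0=np.array(S[0][0]); C0=R.from_quat(S[0][2]).as_matrix()
F=np.round(R06(q0).T@C0)
def fit():
    f=lambda P:np.concatenate([fk(q,P)-np.array(p) for q,p,_ in S])/1.0
    r=least_squares(lambda P:np.r_[f(P),(P-np.array([0,116,300,450,450,0,250]))*0.002],[0,116,300,450,450,0,250]); return r.x,f(r.x)
P,res=fit()
lo=np.array([-2.94,-.97,.19,-1.23,.02,-2.88]);hi=np.array([2.94,2.17,2.56,4.37,3.11,2.88])
def ik(pos,Rt,q=None):
    q=np.array(S[3][0]) if q is None else q
    def f(q): return np.r_[(fk(q,P)-pos)/100, (R.from_matrix((R06(q)@F).T@Rt)).as_rotvec()]
    s=least_squares(f,q); return s.x,np.abs(s.fun).max()
E
python3 - <<'E'
from kin import *
print(F,P.round(1),res.round(2))
print((R06(np.array(S[3][0]))@F).round(3)); print(R.from_quat(status.get_obs()['ee_rot']).as_matrix().round(3))
g=np.array([637.5,142.5,92])
for yaw in [25,22,19,15]:
  for lean in [40,36,33]:
    Rt=tgt(np.radians(yaw),np.radians(lean))
    for back,up in [(0,0),(110,0),(0,25)]:
        q,e=ik(g+Rt[:,1]*(19-back)+[0,0,up],Rt); print(yaw,lean,back,up,q.round(2),'%.4f'%e)
E
```

```text
[[ 0. -0. -1.]
 [-1. -0. -0.]
 [-0.  1. -0.]] [3.000e-01 1.162e+02 2.019e+02 4.393e+02 3.974e+02 3.990e+01 2.557e+02] [ 0.06 -0.15 -0.24 -0.02  0.17  0.16 -0.01 -0.02 -0.   -0.   -0.    0.08]
[[ 0.7    0.576 -0.422]
 [ 0.325  0.269  0.907]
 [ 0.636 -0.772  0.001]]
[[ 0.699  0.577 -0.421]
 [ 0.324  0.269  0.907]
 [ 0.637 -0.771  0.001]]
25 40 0 0 [-0.08  0.55  1.78  1.07  0.37 -3.02] 0.0000
25 40 110 0 [-0.16  0.29  1.91  0.86  0.49 -2.85] 0.0000
25 40 0 25 [-0.08  0.51  1.76  0.96  0.4  -2.89] 0.0000
25 36 0 0 [-0.06  0.56  1.73  0.81  0.4  -2.75] 0.0000
25 36 110 0 [-0.13  0.3   1.85  0.66  0.55 -2.63] 0.0000
25 36 0 25 [-0.06  0.51  1.72  0.72  0.44 -2.66] 0.0000
25 33 0 0 [-0.05  0.56  1.7   0.64  0.44 -2.59] 0.0000
25 33 110 0 [-0.12  0.31  1.8   0.53  0.6  -2.5 ] 0.0000
25 33 0 25 [-0.05  0.52  1.68  0.58  0.49 -2.52] 0.0000
22 40 0 0 [-0.06  0.55  1.78  1.06  0.32 -2.96] 0.0000
22 40 110 0 [-0.13  0.28  1.92  0.83  0.44 -2.76] 0.0000
22 40 0 25 [-0.06  0.51  1.77  0.93  0.35 -2.82] 0.0000
22 36 0 0 [-0.05  0.55  1.74  0.77  0.36 -2.67] 0.0000
22 36 110 0 [-0.11  0.29  1.86  0.6
[... 553 characters left out ...]
73  0.62  0.37 -2.46] 0.0000
19 33 0 0 [-0.03  0.56  1.71  0.54  0.38 -2.39] 0.0000
19 33 110 0 [-0.08  0.3   1.81  0.44  0.54 -2.3 ] 0.0000
19 33 0 25 [-0.03  0.52  1.69  0.48  0.43 -2.32] 0.0000
15 40 0 0 [-0.03  0.55  1.79  0.97  0.22 -2.75] 0.0000
15 40 110 0 [-0.07  0.27  1.93  0.69  0.34 -2.49] 0.0000
15 40 0 25 [-0.03  0.5   1.78  0.79  0.26 -2.57] 0.0000
15 36 0 0 [-0.02  0.55  1.75  0.61  0.29 -2.39] 0.0000
15 36 110 0 [-0.06  0.29  1.87  0.46  0.43 -2.26] 0.0000
15 36 0 25 [-0.02  0.51  1.73  0.52  0.33 -2.29] 0.0000
15 33 0 0 [-0.01  0.55  1.71  0.45  0.35 -2.23] 0.0000
15 33 110 0 [-0.05  0.3   1.81  0.35  0.5  -2.15] 0.0000
15 33 0 25 [-0.01  0.51  1.7   0.39  0.4  -2.17] 0.0000
```

```bash
python3 - <<'E'
from kin import *
o=status.get_obs()
P6=[wonz(o,px,z)[:2] for px,z in [((274,102),12),((352,102),12),((261,256),122),((362,256),122),((274,290),122),((351,290),122)]]
for p in P6: print(p.round(1))
print('top mean',np.mean(P6[2:],axis=0))
C=R.from_quat(o['ee_rot']).as_matrix(); Rt=tgt(np.radians(24.5),np.radians(36))
print('turn',R.from_matrix(Rt@C.T).as_rotvec().round(4))
for g in [(637.5,142.5,92)]:
  print('final delta',(np.array(g)+19*Rt[:,1]-o['eef_pos']).round(1),'axis',Rt[:,1].round(3))
E
```

```text
[627.7 107.6]
[605.9 154.4]
[626.2 108.9]
[605.8 152.7]
[672.6 131.1]
[652.7 173.6]
top mean [639.31951599 141.55960798]
turn [-0.0265  0.0561 -0.0072]
final delta [ 30.3  11.4 -46.8] axis [ 0.535  0.244 -0.809]
```

Emit:
drive_tool(increments=[{"delta_pos":[0,0,0],"turn":[-0.027,0.056,-0.007],"gripper":1},{"delta_pos":[0.01,0.003,-0.015],"turn":[-0.027,0.056,-0.007],"gripper":1},{"delta_pos":[0.02,0.007,-0.03],"turn":[-0.027,0.056,-0.007],"gripper":1},{"delta_pos":[0.02,0.007,-0.03],"turn":[-0.027,0.056,-0.007],"gripper":1}])

```text
clock: 12.98
eef_pos: [637.4, 142.2, 93.4]
ee_rot: [-0.611, -0.356, -0.071, 0.703]
force: [-0.4, -0.2, -0.7]
width: 85.2
```

```bash
python3 - <<'E'
from kin import *
o=status.get_obs(); print(o['qpos'].round(3),o['force'].round(1))
C=R.from_quat(o['ee_rot']).as_matrix(); Rt=tgt(np.radians(24.5),np.radians(36))
print('turn',R.from_matrix(Rt@C.T).as_rotvec().round(4))
print('final delta',(np.array((638.5,142,92))+19*Rt[:,1]-o['eef_pos']).round(1))
save('wrist','pics/w6.png')
E
```

```text
[-0.073  0.508  1.758  0.769  0.416 -2.712] [-0.4 -0.2 -0.7]
turn [ 0.0007 -0.0001  0.0005]
final delta [ 11.3   4.4 -16.7]
```

View pics/w6.png

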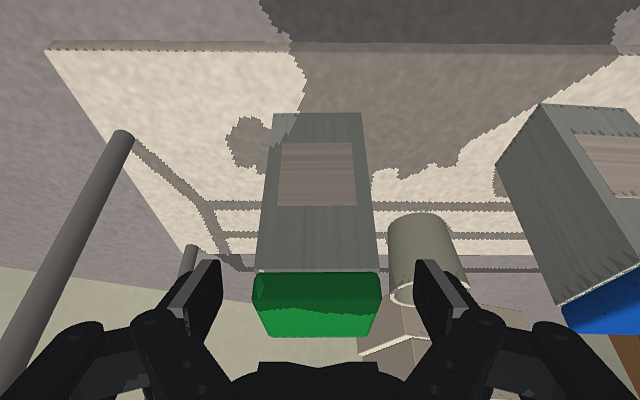

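Emit:
drive_tool(increments=[{"delta_pos":[0.006,0.002,-0.009],"turn":[0,0,0],"gripper":1},{"delta_pos":[0.011,0.004,-0.0165],"turn":[0,0,0],"gripper":1},{"delta_pos":[0.011,0.004,-0.0165],"turn":[0,0,0],"gripper":1},{"delta_pos":[0.011,0.004,-0.0165],"turn":[0,0,0],"gripper":0},{"delta_pos":[0.011,0.004,-0.0165],"turn":[0,0,0],"gripper":0},{"delta_pos":[0.011,0.004,-0.0165],"turn":[0,0,0],"gripper":0},{"delta_pos":[0.011,0.004,-0.0165],"turn":[0,0,0],"gripper":0},{"delta_pos":[0.011,0.004,-0.0165],"turn":[0,0,0],"gripper":0}], squeeze=60)

```text
clock: 14.02
eef_pos: [649.0, 146.3, 77.0]
ee_rot: [-0.611, -0.356, -0.071, 0.703]
force: [-3.5, 0.9, 5.6]
width: 49.3
```

Emit:
drive_tool(increments=[{"delta_pos":[0,0,0.003],"turn":[0,0,0],"gripper":0},{"delta_pos":[0,0,0.01],"turn":[0,0,0],"gripper":0},{"delta_pos":[0,0,0.016],"turn":[0,0,0],"gripper":0},{"delta_pos":[0,0,0.018],"turn":[0,0,0],"gripper":0},{"delta_pos":[0,0,0.018],"turn":[0,0,0],"gripper":0},{"delta_pos":[0,0,0.018],"turn":[0,0,0],"gripper":0}])

```text
clock: 14.78
eef_pos: [648.8, 146.2, 94.3]
ee_rot: [-0.611, -0.356, -0.071, 0.703]
force: [0.7, -0.4, -5.5]
width: 49.3
```

```bash
python3 - <<'E'
from kin import *
for i in range(6):
    o=status.get_obs(); print(o['clock'],o['eef_pos'].round(1),o['force'].round(2),o['wrist_torque'].round(2),o['width'])
    if i<2: save('side' if i else 'wrist',f'pics/l{i}.png')
    else: cams.camera('side')
E
```

```text
14.775 [648.8 146.2  94.3] [ 0.66 -0.37 -5.52] [-0.32  0.71  0.04] 49.309564393671074
14.825 [648.8 146.2  94.3] [-0.33 -0.19 -5.78] [-0.35  0.65  0.01] 49.32336848211373
14.875 [648.8 146.2  94.4] [-0.49 -0.45 -5.72] [-0.3   0.69 -0.06] 49.26455128105526
14.925 [648.8 146.2  94.4] [ 1.06 -0.29 -5.67] [-0.28  0.68  0.02] 49.320314483760896
14.975 [648.8 146.2  94.4] [-0.3   0.5  -5.38] [-0.37  0.68 -0.  ] 49.305795212209
15.025 [648.9 146.2  94.5] [-0.22 -0.26 -4.84] [-0.29  0.72 -0.03] 49.52770355889824
```

View pics/l0.png

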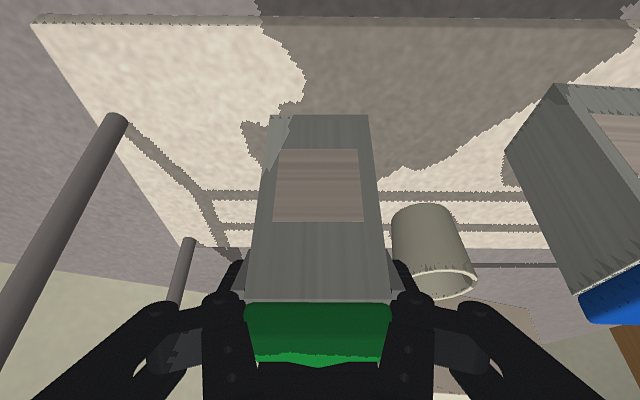

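View pics/l1.png

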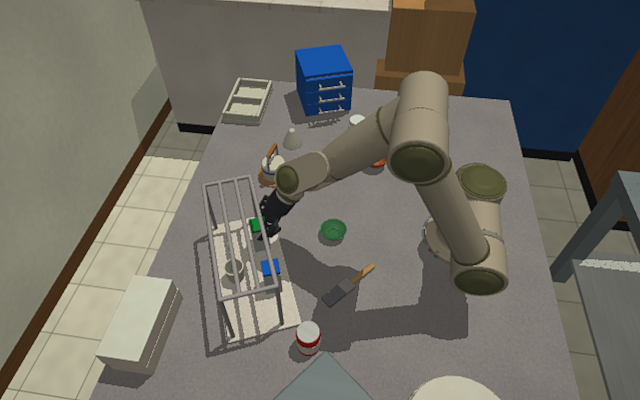

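Emit:
drive_tool(increments=[{"delta_pos":[0,0,-0.006],"turn":[0,0,0],"gripper":0},{"delta_pos":[0,0,-0.012],"turn":[0,0,0],"gripper":0},{"delta_pos":[0,0,-0.016],"turn":[0,0,0],"gripper":0},{"delta_pos":[0,0,-0.0175],"turn":[0,0,0],"gripper":0},{"delta_pos":[0,0,-0.0175],"turn":[0,0,0],"gripper":0},{"delta_pos":[0,0,-0.0175],"turn":[0,0,0],"gripper":0}])

```text
clock: 15.82
eef_pos: [648.9, 146.1, 77.1]
ee_rot: [-0.611, -0.356, -0.071, 0.703]
force: [0.9, -0.1, -5.5]
width: 49.4
```

Emit:
drive_tool(increments=[{"delta_pos":[0,0,-0.001],"turn":[0,0,0],"gripper":0},{"delta_pos":[0,0,-0.001],"turn":[0,0,0],"gripper":0}])

```text
clock: 16.08
eef_pos: [649.3, 146.3, 77.0]
ee_rot: [-0.611, -0.357, -0.072, 0.703]
force: [-3.6, 0.9, 1.6]
width: 49.3
```

Touching down. Release and withdraw along the tool's axis.

Emit:
drive_tool(increments=[{"delta_pos":[0,0,0],"turn":[0,0,0],"gripper":1},{"delta_pos":[0,0,0],"turn":[0,0,0],"gripper":1},{"delta_pos":[0,0,0],"turn":[0,0,0],"gripper":1},{"delta_pos":[0,0,0],"turn":[0,0,0],"gripper":1},{"delta_pos":[-0.008,-0.0037,0.012],"turn":[0,0,0],"gripper":1},{"delta_pos":[-0.021,-0.0098,0.032],"turn":[0,0,0],"gripper":1},{"delta_pos":[-0.037,-0.017,0.057],"turn":[0,0,0],"gripper":1},{"delta_pos":[-0.053,-0.024,0.081],"turn":[0,0,0],"gripper":1},{"delta_pos":[-0.064,-0.029,0.097],"turn":[0,0,0],"gripper":1},{"delta_pos":[-0.064,-0.029,0.097],"turn":[0,0,0],"gripper":1}])

```text
clock: 17.32
eef_pos: [584.8, 116.8, 174.9]
ee_rot: [-0.611, -0.357, -0.072, 0.702]
force: [0.3, -0.5, 0.3]
width: 85.7
```

```bash
python3 - <<'E'
from kin import *
o=status.get_obs(); print(o['eef_pos'],o['force'].round(1))
save('wrist','pics/w7.png')
C=R.from_quat(o['ee_rot']).as_matrix()
for yaw in [21.5,24]:
  for lean in [40,36]:
    Rt=tgt(np.radians(yaw),np.radians(lean)); 
    print(yaw,lean,'turn',R.from_matrix(Rt@C.T).as_rotvec().round(4))
    g=np.array((572.5,273.5,92))
    for back in (0,110):
        q,e=ik(g+Rt[:,1]*(19-back),Rt); print(q.round(2), e<1e-3,(g+Rt[:,1]*(19-back)-o['eef_pos']).round(1))
E
```

```text
[584.82851614 116.79063054 174.92678056] [ 0.3 -0.5  0.3]
21.5 40 turn [ 0.0287 -0.0609 -0.051 ]
[ 0.22  0.52  1.84  0.83  0.13 -2.52] True [ -1.  161.2 -97.5]
[ 0.2   0.24  1.98  0.46  0.26 -2.15] True [-66.8 135.3 -13.2]
21.5 36 turn [ 0.0014  0.0034 -0.0511]
[ 0.23  0.52  1.8   0.41  0.22 -2.09] True [ -1.9 160.8 -98.3]
[ 0.21  0.25  1.92  0.28  0.37 -1.97] True [-62.1 137.1  -9.3]
24 40 turn [ 0.03   -0.0603 -0.0074]
[ 0.21  0.52  1.85  0.97  0.16 -2.69] True [ -1.2 161.7 -97.5]
[ 0.17  0.23  1.98  0.59  0.29 -2.33] True [-65.8 132.9 -13.2]
24 36 turn [ 0.0014  0.0034 -0.0075]
[ 0.22  0.52  1.8   0.53  0.23 -2.26] True [ -2.1 161.3 -98.3]
[ 0.19  0.25  1.92  0.37  0.39 -2.11] True [-61.2 135.   -9.3]
```

View pics/w7.png

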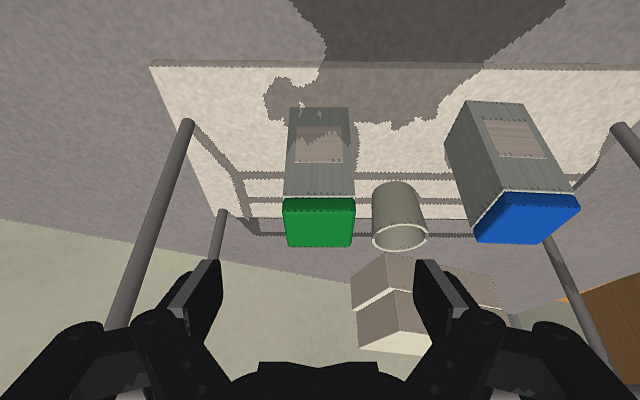

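Emit:
drive_tool(increments=[{"delta_pos":[-0.015,0.03,0],"turn":[0,0,-0.015],"gripper":1},{"delta_pos":[-0.03,0.065,0],"turn":[0,0,-0.03],"gripper":1},{"delta_pos":[-0.047,0.1,-0.005],"turn":[0,0,-0.045],"gripper":1},{"delta_pos":[-0.058,0.127,-0.009],"turn":[0,0,-0.051],"gripper":1},{"delta_pos":[-0.062,0.137,-0.009],"turn":[0,0,-0.051],"gripper":1},{"delta_pos":[-0.05,0.142,-0.027],"turn":[0,0,-0.051],"gripper":1},{"delta_pos":[-0.03,0.15,-0.056],"turn":[0,0,-0.051],"gripper":1},{"delta_pos":[-0.024,0.152,-0.064],"turn":[0,0,-0.051],"gripper":1},{"delta_pos":[-0.024,0.152,-0.064],"turn":[0,0,-0.051],"gripper":1}])

```text
clock: 18.5
eef_pos: [560.6, 269.2, 108.5]
ee_rot: [-0.62, -0.34, -0.088, 0.701]
force: [0.6, 0.1, -0.3]
width: 85.3
```

```bash
python3 - <<'E'
from kin import *
o=status.get_obs(); print(o['qpos'].round(3),o['force'].round(1))
C=R.from_quat(o['ee_rot']).as_matrix(); Rt=tgt(np.radians(21.5),np.radians(36))
print('turn',R.from_matrix(Rt@C.T).as_rotvec().round(4))
print('final delta',(np.array((572.5,273.5,92))+19*Rt[:,1]-o['eef_pos']).round(1))
save('wrist','pics/w8.png')
E
```

```text
[ 0.222  0.422  1.851  0.352  0.263 -2.037] [ 0.6  0.1 -0.3]
turn [ 0.0011 -0.001  -0.0008]
final delta [ 22.2   8.4 -31.9]
```

View pics/w8.png

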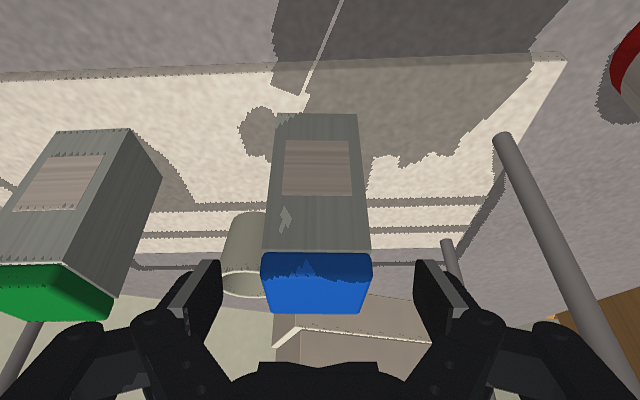

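Emit:
drive_tool(increments=[{"delta_pos":[0.009,0.003,-0.013],"turn":[0,0,0],"gripper":1},{"delta_pos":[0.018,0.007,-0.026],"turn":[0,0,0],"gripper":1},{"delta_pos":[0.022,0.0085,-0.032],"turn":[0,0,0],"gripper":1},{"delta_pos":[0.022,0.0085,-0.032],"turn":[0,0,0],"gripper":1},{"delta_pos":[0.022,0.0085,-0.032],"turn":[0,0,0],"gripper":0},{"delta_pos":[0.022,0.0085,-0.032],"turn":[0,0,0],"gripper":0},{"delta_pos":[0.022,0.0085,-0.032],"turn":[0,0,0],"gripper":0},{"delta_pos":[0.022,0.0085,-0.032],"turn":[0,0,0],"gripper":0},{"delta_pos":[0.022,0.0085,-0.032],"turn":[0,0,0],"gripper":0}])

```text
clock: 19.68
eef_pos: [583.2, 277.7, 77.8]
ee_rot: [-0.62, -0.341, -0.089, 0.701]
force: [-2.9, -1.6, 5.8]
width: 49.4
```

Emit:
drive_tool(increments=[{"delta_pos":[0,0,0.003],"turn":[0,0,0],"gripper":0},{"delta_pos":[0,0,0.01],"turn":[0,0,0],"gripper":0},{"delta_pos":[0,0,0.016],"turn":[0,0,0],"gripper":0},{"delta_pos":[0,0,0.018],"turn":[0,0,0],"gripper":0},{"delta_pos":[0,0,0.018],"turn":[0,0,0],"gripper":0},{"delta_pos":[0,0,0.018],"turn":[0,0,0],"gripper":0}])

```text
clock: 20.42
eef_pos: [582.7, 277.7, 94.9]
ee_rot: [-0.62, -0.34, -0.089, 0.701]
force: [0.2, -0.2, -1.7]
width: 49.8
```

```bash
python3 - <<'E'
from kin import *
for i in range(6):
    o=status.get_obs(); print(o['clock'],o['eef_pos'].round(1),o['force'].round(2),o['wrist_torque'].round(2),o['width'])
    if i<1: save('wrist',f'pics/m{i}.png')
    else: cams.camera('side')
E
```

```text
20.425 [582.7 277.7  94.9] [ 0.24 -0.21 -1.75] [-0.18  0.37 -0.01] 49.7581728241279
20.475 [582.8 277.7  94.9] [ 0.41  0.01 -1.38] [-0.14  0.38 -0.03] 49.35088990942621
20.525 [582.8 277.6  94.9] [-0.23  0.03 -1.2 ] [-0.16  0.36 -0.02] 49.240818080658485
20.575 [582.8 277.7  94.9] [ 0.54 -0.19  0.22] [-0.12  0.45 -0.02] 49.338700922792604
20.625 [582.8 277.7  94.9] [-0.34  0.41 -2.64] [-0.16  0.36 -0.03] 49.21100571718287
20.675 [582.9 277.7  95. ] [-0.74  0.05 -1.55] [-0.13  0.35 -0.04] 49.507753982334435
```

View pics/m0.png

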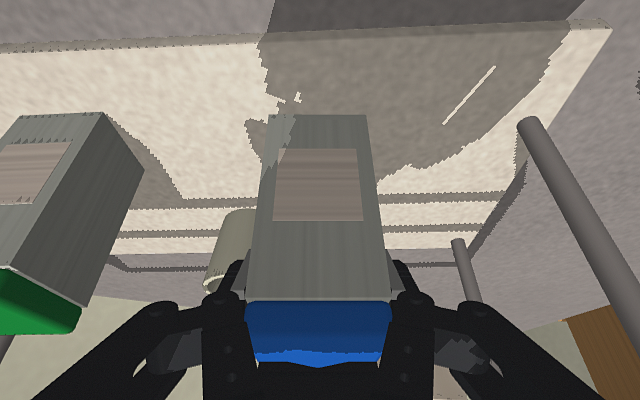

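Blue pulls about 1.5–2 N against 5.6 N for green, so green is the heavier. I'll set blue back down.

Emit:
drive_tool(increments=[{"delta_pos":[0,0,-0.006],"turn":[0,0,0],"gripper":0},{"delta_pos":[0,0,-0.012],"turn":[0,0,0],"gripper":0},{"delta_pos":[0,0,-0.016],"turn":[0,0,0],"gripper":0},{"delta_pos":[0,0,-0.0175],"turn":[0,0,0],"gripper":0},{"delta_pos":[0,0,-0.018],"turn":[0,0,0],"gripper":0},{"delta_pos":[0,0,-0.018],"turn":[0,0,0],"gripper":0}])

```text
clock: 21.48
eef_pos: [583.2, 277.8, 77.8]
ee_rot: [-0.62, -0.341, -0.089, 0.701]
force: [-2.1, -0.9, 5.1]
width: 49.3
```

Emit:
drive_tool(increments=[{"delta_pos":[0,0,0],"turn":[0,0,0],"gripper":1},{"delta_pos":[0,0,0],"turn":[0,0,0],"gripper":1},{"delta_pos":[0,0,0],"turn":[0,0,0],"gripper":1},{"delta_pos":[0,0,0],"turn":[0,0,0],"gripper":1},{"delta_pos":[-0.008,-0.0032,0.012],"turn":[0,0,0],"gripper":1},{"delta_pos":[-0.022,-0.0086,0.032],"turn":[0,0,0],"gripper":1},{"delta_pos":[-0.039,-0.0154,0.057],"turn":[0,0,0],"gripper":1},{"delta_pos":[-0.055,-0.0216,0.081],"turn":[0,0,0],"gripper":1},{"delta_pos":[-0.066,-0.026,0.097],"turn":[0,0,0],"gripper":1},{"delta_pos":[-0.066,-0.026,0.097],"turn":[0,0,0],"gripper":1}])

```text
clock: 22.72
eef_pos: [516.7, 251.6, 175.9]
ee_rot: [-0.62, -0.342, -0.09, 0.701]
force: [0.5, -0.1, -0.6]
width: 85.6
```

```bash
python3 - <<'E'
from kin import *
o=status.get_obs(); print(o['eef_pos'],o['force'].round(1))
save('wrist','pics/w9.png')
C=R.from_quat(o['ee_rot']).as_matrix()
Rt=tgt(np.radians(24.5),np.radians(36)); 
print('turn',R.from_matrix(Rt@C.T).as_rotvec().round(4))
for f in [(649.1,146.3,77.1)]:
    for back in (0,120): print((np.array(f)-back*Rt[:,1]-o['eef_pos']).round(1))
# wheel place: grasp pt relative; tool yaw psi ; tin center = grasp xy; z +38
g=np.array([511.5,-219.8,92+38])
for yaw in [-45,-35,-25,-15,-5,5]:
    Rt=tgt(np.radians(yaw),np.radians(36))
    for back,up in [(0,0),(0,60),(120,0)]:
        q,e=ik(g+Rt[:,1]*(19-back)+[0,0,up],Rt,np.array([-.6,.3,1.9,.4,.5,-2.3])); print(yaw,back,up,q.round(2),e<1e-3)
E
```

```text
[516.73891641 251.59259081 175.90218217] [ 0.5 -0.1 -0.6]
turn [0.0002 0.0034 0.0517]
[ 132.4 -105.3  -98.8]
[  68.2 -134.5   -1.7]
-45 0 0 [-0.56  0.34  1.97 -0.54  0.26 -0.86] True
-45 0 60 [-0.56  0.23  1.91 -0.34  0.41 -1.07] True
-45 120 0 [-0.51  0.04  2.02 -0.34  0.49 -1.05] True
-35 0 0 [-0.62  0.32  1.99  0.02  0.2  -1.6 ] True
-35 0 60 [-0.62  0.21  1.93  0.01  0.37 -1.59] True
-35 120 0 [-0.62  0.01  2.06  0.01  0.45 -1.59] True
-25 0 0 [-0.68  0.31  2.    0.59  0.25 -2.34] True
-25 0 60 [-0.68  0.21  1.94  0.37  0.4  -2.11] True
-25 120 0 [-0.73 -0.01  2.07  0.36  0.5  -2.13] True
-15 0 0 [-0.73  0.32  2.    0.83  0.37 -2.76] True
-15 0 60 [-0.73  0.21  1.94  0.6   0.5  -2.5 ] True
-15 120 0 [-0.83 -0.    2.06  0.58  0.61 -2.54] True
-5 0 0 [-0.78  0.33  1.98  0.9   0.5  -3.  ] True
-5 0 60 [-0.78  0.22  1.92  0.71  0.61 -2.78] True
-5 120 0 [-0.91  0.03  2.03  0.69  0.75 -2.83] True
5 0 0 [-0.82  0.35  1.94  0.9   0.63 -3.17] True
5 0 60 [-0.82  0.25  1.88  0.76  0.74 -2.99] True
5 120 0 [-0.97  0.08  1.98  0.72  0.89 -3.05] True
```

View pics/w9.png

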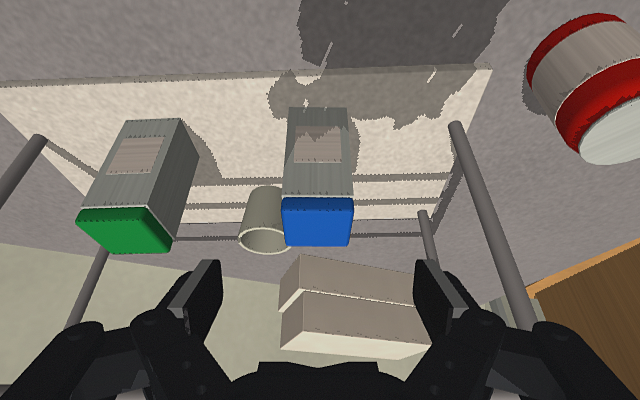

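Emit:
drive_tool(increments=[{"delta_pos":[0.015,-0.03,0],"turn":[0,0,0.015],"gripper":1},{"delta_pos":[0.033,-0.065,0],"turn":[0,0,0.03],"gripper":1},{"delta_pos":[0.05,-0.1,0],"turn":[0,0.002,0.045],"gripper":1},{"delta_pos":[0.064,-0.126,-0.001],"turn":[0,0.003,0.052],"gripper":1},{"delta_pos":[0.068,-0.1345,-0.002],"turn":[0,0.003,0.052],"gripper":1},{"delta_pos":[0.068,-0.1345,-0.002],"turn":[0,0.003,0.052],"gripper":1},{"delta_pos":[0.084,-0.127,-0.026],"turn":[0,0.003,0.052],"gripper":1},{"delta_pos":[0.1,-0.12,-0.05],"turn":[0,0.003,0.052],"gripper":1},{"delta_pos":[0.116,-0.1125,-0.074],"turn":[0,0.003,0.052],"gripper":1},{"delta_pos":[0.116,-0.1125,-0.074],"turn":[0,0.003,0.052],"gripper":1}])

```text
clock: 24.02
eef_pos: [631.8, 140.8, 98.2]
ee_rot: [-0.611, -0.355, -0.068, 0.705]
force: [0.0, -0.7, 0.4]
width: 85.0
```

```bash
python3 - <<'E'
from kin import *
o=status.get_obs(); print(o['qpos'].round(3),o['force'].round(1))
C=R.from_quat(o['ee_rot']).as_matrix(); Rt=tgt(np.radians(24.5),np.radians(36))
print('turn',R.from_matrix(Rt@C.T).as_rotvec().round(4))
print('final delta',(np.array((649.1,146.3,77.1))-o['eef_pos']).round(1))
save('wrist','pics/w10.png')
E
```

```text
[-0.077  0.491  1.768  0.752  0.429 -2.699] [ 0.  -0.7  0.4]
turn [ 0.0005 -0.0061 -0.0024]
final delta [ 17.3   5.5 -21.1]
```

View pics/w10.png

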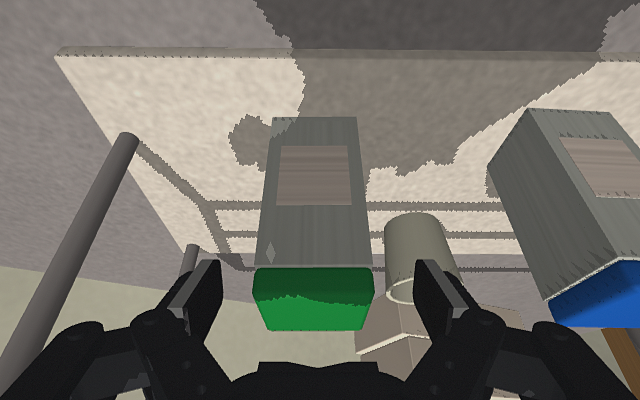

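Emit:
drive_tool(increments=[{"delta_pos":[0.009,0.003,-0.011],"turn":[0,-0.003,0],"gripper":1},{"delta_pos":[0.017,0.0055,-0.021],"turn":[0,-0.006,0],"gripper":1},{"delta_pos":[0.017,0.0055,-0.021],"turn":[0,-0.006,0],"gripper":1},{"delta_pos":[0.017,0.0055,-0.021],"turn":[0,-0.006,0],"gripper":0},{"delta_pos":[0.017,0.0055,-0.021],"turn":[0,-0.006,0],"gripper":0},{"delta_pos":[0.017,0.0055,-0.021],"turn":[0,-0.006,0],"gripper":0},{"delta_pos":[0.017,0.0055,-0.021],"turn":[0,-0.006,0],"gripper":0},{"delta_pos":[0.017,0.0055,-0.021],"turn":[0,-0.006,0],"gripper":0}], squeeze=70)

```text
clock: 25.08
eef_pos: [649.9, 144.8, 79.6]
ee_rot: [-0.611, -0.358, -0.072, 0.703]
force: [-5.8, 0.5, 6.2]
width: 49.2
```

```bash
python3 - <<'E'
from kin import *
o=status.get_obs(); print(o['eef_pos'],o['force'].round(1))
C=R.from_quat(o['ee_rot']).as_matrix()
print('turn from tgt',R.from_matrix(C@tgt(np.radians(24.5),np.radians(36)).T).as_rotvec().round(4))
g=np.array([511.5,-219.8,92+38])
for yaw in [-28]:
    Rt=tgt(np.radians(yaw),np.radians(36)); f=g+19*Rt[:,1]
    f[2]=o['eef_pos'][2]+38
    print(R.from_matrix(Rt@C.T).as_rotvec(), f,(f-o['eef_pos']).round(1))
E
```

```text
[649.85670061 144.80718285  79.64720055] [-5.8  0.5  6.2]
turn from tgt [-0.0008 -0.004   0.0007]
[ 0.00253094  0.003362   -0.9170272 ] [ 521.3606879  -225.04302076  117.64720055] [-128.5 -369.9   38. ]
```

Emit:
drive_tool(increments=[{"delta_pos":[0,0,0.004],"turn":[0,0,0],"gripper":0},{"delta_pos":[0,0,0.014],"turn":[0,0,0],"gripper":0},{"delta_pos":[-0.003,-0.001,0.022],"turn":[0,0,0],"gripper":0},{"delta_pos":[-0.014,-0.006,0.024],"turn":[0,0,0],"gripper":0},{"delta_pos":[-0.035,-0.016,0.024],"turn":[0,0,0],"gripper":0},{"delta_pos":[-0.065,-0.03,0.026],"turn":[0,0,0],"gripper":0},{"delta_pos":[-0.09,-0.042,0.035],"turn":[0,0,0],"gripper":0},{"delta_pos":[-0.11,-0.052,0.055],"turn":[0,0,0],"gripper":0},{"delta_pos":[-0.122,-0.06,0.075],"turn":[0,0,0],"gripper":0},{"delta_pos":[-0.128,-0.066,0.09],"turn":[0,0,0],"gripper":0},{"delta_pos":[-0.13,-0.07,0.1],"turn":[0,0,0],"gripper":0},{"delta_pos":[-0.13,-0.07,0.1],"turn":[0,0,0],"gripper":0}])

```text
clock: 26.58
eef_pos: [519.9, 74.4, 179.5]
ee_rot: [-0.611, -0.358, -0.072, 0.702]
force: [-0.2, -0.4, -5.9]
width: 49.8
```

```bash
python3 - <<'E'
from kin import *
o=status.get_obs(); print(o['eef_pos'],o['force'].round(1),o['qpos'].round(2))
save('scene','pics/s11.png'); save('wrist','pics/w11.png')
print((np.array([521.4,-225,117.6])-o['eef_pos']).round(1))
for k in np.linspace(0,1,6):
    Rt=tgt(np.radians(24.5-52.5*k),np.radians(36)); p=o['eef_pos']*(1-k)+k*np.array([521.4,-225,180]); q,e=ik(p,Rt,o['qpos']); print(q.round(2),e<1e-3)
E
```

```text
[519.89855199  74.39914262 179.45343293] [-0.2 -0.4 -5.9] [-0.28  0.12  2.03  0.73  0.61 -2.81]
[   1.5 -299.4  -61.9]
[-0.28  0.13  2.03  0.72  0.61 -2.8 ] True
[-0.37  0.11  2.05  0.69  0.56 -2.7 ] True
[-0.46  0.11  2.05  0.64  0.51 -2.58] True
[-0.54  0.12  2.03  0.56  0.47 -2.42] True
[-0.6   0.15  1.99  0.43  0.42 -2.22] True
[-0.66  0.2   1.93  0.26  0.4  -1.95] True
```

View pics/w11.png

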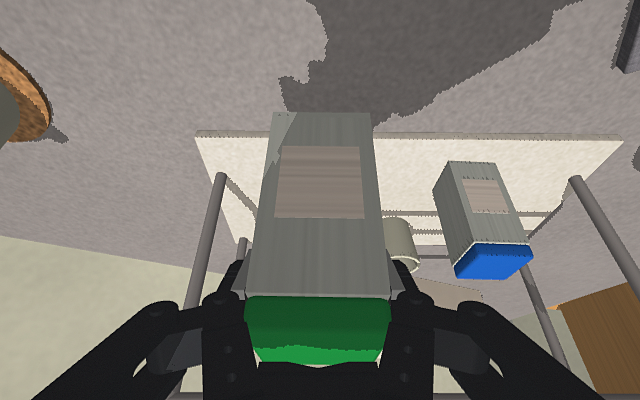

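Emit:
drive_tool(increments=[{"delta_pos":[0,-0.008,0],"turn":[0,0,-0.025],"gripper":0},{"delta_pos":[0,-0.028,0],"turn":[0,0,-0.085],"gripper":0},{"delta_pos":[0,-0.056,0],"turn":[0,0,-0.17],"gripper":0},{"delta_pos":[0,-0.088,0],"turn":[0,0,-0.27],"gripper":0},{"delta_pos":[0,-0.12,0],"turn":[0,0,-0.37],"gripper":0},{"delta_pos":[0,-0.152,0],"turn":[0,0,-0.465],"gripper":0},{"delta_pos":[0.001,-0.184,0],"turn":[0,0,-0.565],"gripper":0},{"delta_pos":[0.001,-0.216,0],"turn":[0,0,-0.66],"gripper":0},{"delta_pos":[0.001,-0.246,0],"turn":[0,0,-0.755],"gripper":0},{"delta_pos":[0.001,-0.271,0],"turn":[0,0,-0.83],"gripper":0},{"delta_pos":[0.0015,-0.288,0],"turn":[0,0,-0.883],"gripper":0},{"delta_pos":[0.0015,-0.297,0],"turn":[0,0,-0.91],"gripper":0},{"delta_pos":[0.0015,-0.2995,-0.005],"turn":[0,0,-0.917],"gripper":0},{"delta_pos":[0.0015,-0.2995,-0.018],"turn":[0,0,-0.917],"gripper":0},{"delta_pos":[0.0015,-0.2995,-0.03],"turn":[0,0,-0.917],"gripper":0},{"delta_pos":[0.0015,-0.2995,-0.035],"turn":[0,0,-0.917],"gripper":0},{"delta_pos":[0.0015,-0.2995,-0.035],"turn":[0,0,-0.917],"gripper":0}])

```text
clock: 28.8
eef_pos: [521.3, -224.6, 143.6]
ee_rot: [0.706, 0.05, 0.375, -0.599]
force: [0.3, 0.2, -6.0]
width: 49.7
```

```bash
python3 - <<'E'
from kin import *
o=status.get_obs(); print(o['eef_pos'],o['force'].round(1),o['qpos'].round(2))
C=R.from_quat(o['ee_rot']).as_matrix()
print('tilt err',R.from_matrix(tgt(np.radians(-28),np.radians(36))@C.T).as_rotvec().round(4))
print((np.array([521.4,-225,117.6])-o['eef_pos']).round(1))
save('scene','pics/s12.png'); im=save('wrist','pics/w12.png'); a=save('side','pics/d12.png')
im=im[:,:,::-1].copy()
for th in np.linspace(0,2*np.pi,60):
    p=wproj(o,[511.5+65*np.cos(th),-219.8+65*np.sin(th),50]); cv2.circle(im,(int(p[0]),int(p[1])),1,(0,0,255),-1)
cv2.imwrite('pics/w12b.png',im)
s=cv2.imread('pics/s12.png'); cv2.imwrite('pics/s12c.png',cv2.resize(s[170:330,180:400],None,fx=3.5,fy=3.5))
E
```

```text
[ 521.33199058 -224.64879527  143.59375004] [ 0.3  0.2 -6. ] [-0.66  0.26  1.98  0.34  0.3  -2.03]
tilt err [0.0027 0.0008 0.0002]
[  0.1  -0.4 -26. ]
```

View pics/w12b.png

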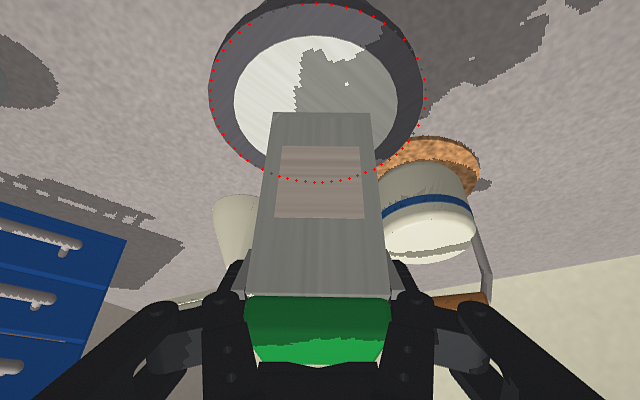

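View pics/s12c.png

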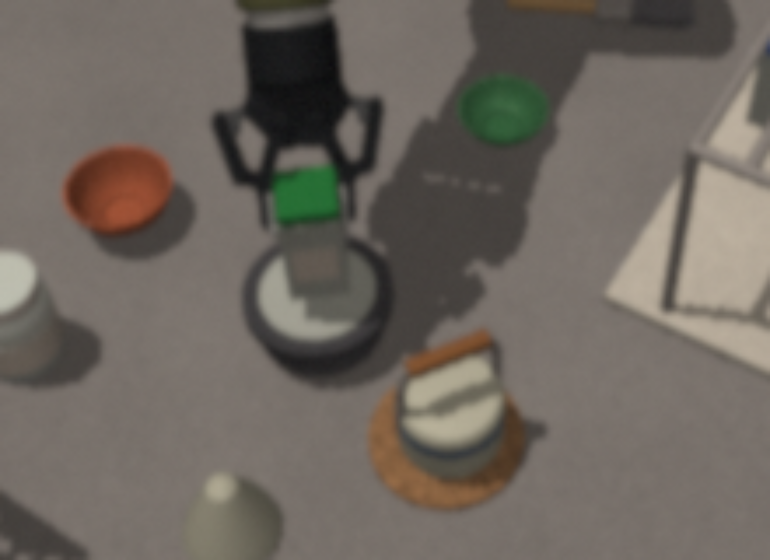

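Emit:
drive_tool(increments=[{"delta_pos":[0,0,-0.007],"turn":[0,0,0],"gripper":0},{"delta_pos":[0,0,-0.014],"turn":[0,0,0],"gripper":0},{"delta_pos":[0,0,-0.019],"turn":[0,0,0],"gripper":0},{"delta_pos":[0,0,-0.022],"turn":[0,0,0],"gripper":0},{"delta_pos":[0,0,-0.023],"turn":[0,0,0],"gripper":0},{"delta_pos":[0,0,-0.023],"turn":[0,0,0],"gripper":0}])

```text
clock: 29.7
eef_pos: [521.5, -224.9, 121.2]
ee_rot: [0.706, 0.05, 0.375, -0.598]
force: [0.0, -0.1, -4.7]
width: 49.4
```

Emit:
drive_tool(increments=[{"delta_pos":[0,0,-0.001],"turn":[0,0,0],"gripper":0},{"delta_pos":[0,0,-0.002],"turn":[0,0,0],"gripper":0},{"delta_pos":[0,0,-0.002],"turn":[0,0,0],"gripper":0}])

```text
clock: 30.08
eef_pos: [521.4, -224.8, 119.0]
ee_rot: [0.706, 0.05, 0.375, -0.598]
force: [0.2, -0.3, -5.2]
width: 49.9
```

Emit:
drive_tool(increments=[{"delta_pos":[0,0,-0.001],"turn":[0,0,0],"gripper":0},{"delta_pos":[0,0,-0.0015],"turn":[0,0,0],"gripper":0},{"delta_pos":[0,0,-0.0015],"turn":[0,0,0],"gripper":0}])

```text
clock: 30.45
eef_pos: [521.5, -224.8, 117.7]
ee_rot: [0.706, 0.05, 0.375, -0.598]
force: [-0.5, 1.7, -4.2]
width: 49.4
```

Emit:
drive_tool(increments=[{"delta_pos":[0,0,-0.0005],"turn":[0,0,0],"gripper":0},{"delta_pos":[0,0,-0.001],"turn":[0,0,0],"gripper":0},{"delta_pos":[0,0,-0.001],"turn":[0,0,0],"gripper":0}])

```text
clock: 30.82
eef_pos: [521.7, -225.0, 117.6]
ee_rot: [0.706, 0.051, 0.376, -0.598]
force: [-6.3, 4.3, 6.8]
width: 49.3
```

Emit:
drive_tool(increments=[{"delta_pos":[0,0,0.0005],"turn":[0,0,0],"gripper":1},{"delta_pos":[0,0,0.0005],"turn":[0,0,0],"gripper":1},{"delta_pos":[0,0,0.0005],"turn":[0,0,0],"gripper":1},{"delta_pos":[0,0,0.0005],"turn":[0,0,0],"gripper":1},{"delta_pos":[0,0,0.0005],"turn":[0,0,0],"gripper":1},{"delta_pos":[-0.008,0.004,0.012],"turn":[0,0,0],"gripper":1},{"delta_pos":[-0.021,0.011,0.032],"turn":[0,0,0],"gripper":1},{"delta_pos":[-0.036,0.019,0.057],"turn":[0,0,0],"gripper":1},{"delta_pos":[-0.052,0.0276,0.081],"turn":[0,0,0],"gripper":1},{"delta_pos":[-0.067,0.0356,0.105],"turn":[0,0,0],"gripper":1},{"delta_pos":[-0.083,0.044,0.13],"turn":[0,0,0],"gripper":1},{"delta_pos":[-0.083,0.044,0.13],"turn":[0,0,0],"gripper":1},{"delta_pos":[-0.083,0.044,0.13],"turn":[0,0,0],"gripper":1}])

```text
clock: 32.45
eef_pos: [438.5, -180.9, 245.8]
ee_rot: [0.706, 0.05, 0.375, -0.599]
force: [0.1, -0.3, 0.1]
width: 85.4
```

```bash
python3 - <<'E'
from kin import *
o=status.get_obs(); print(o['clock'],o['eef_pos'],o['force'].round(1))
im=save('wrist','pics/w13.png')[:,:,::-1].copy(); a=save('side','pics/d13.png'); s=save('scene','pics/s13.png')
for th in np.linspace(0,2*np.pi,60):
    p=wproj(o,[511.5+65*np.cos(th),-219.8+65*np.sin(th),50]); cv2.circle(im,(int(p[0]),int(p[1])),1,(0,0,255),-1)
cv2.imwrite('pics/w13b.png',im)
cv2.imwrite('pics/s13c.png',cv2.resize(s[120:340,180:480,::-1],None,fx=2.6,fy=2.6))
E
```

```text
32.45 [ 438.47907565 -180.89336738  245.82687002] [ 0.1 -0.3  0.1]
```

View pics/w13b.png

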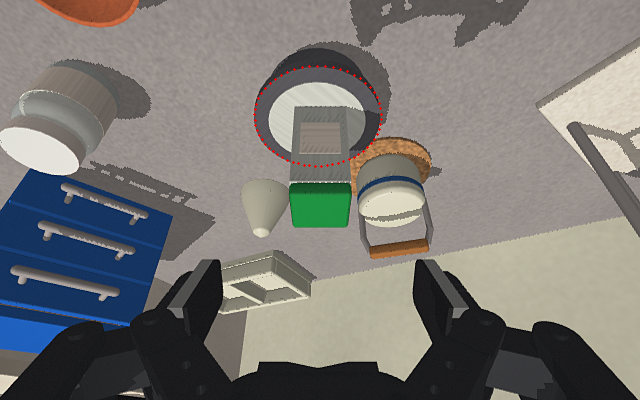

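View pics/s13c.png

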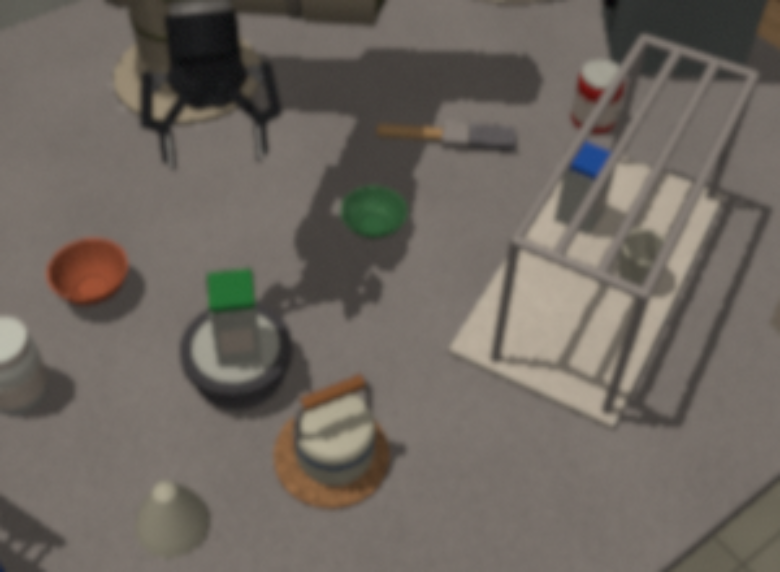

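View pics/d13.png

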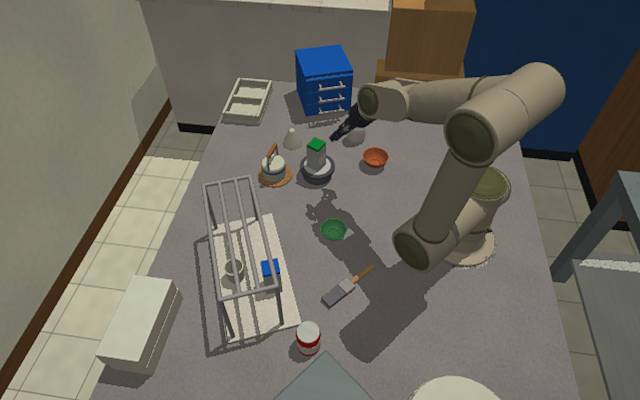

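```bash
python3 - <<'E'
from kin import *
o=status.get_obs()
b=(wonz(o,(295,107),50)+wonz(o,(349,107),50))/2+25*np.array([np.cos(np.radians(-28)),np.sin(np.radians(-28)),0])
t=np.mean([wonz(o,p,160) for p in [(289,190),(353,189),(292,227),(349,226)]],axis=0)
print('bottom',b.round(1),'top',t.round(1))
job.job_done()
E
```

```text
bottom [ 516.  -217.9   50. ] top [ 509.7 -216.3  160. ]
the job is handed in; nothing more can be done
```

The job is handed in, with the green tin on the wheel, the blue tin on the rack's board and the pot on the mat. It took about 33 s of the 72 s allowed.

- **Pot:** I lifted it off the wheel by its handle and stood it on the cork mat. In the last pictures it stands upright and let go, about on the mat's centre.
- **Hefting:** the green tin pulled about 5.5 N and the blue about 1.5 N. The blue readings were noisy, from +0.2 to −2.6 N, but the gap is clear, so green is the heavier one. Both were lifted about 17 mm off the board in turn and set back upright.
- **Placing:** I set the green tin gently on the wheel, with a net push of about 7 N measured at the wrist.
- **Last checks:**
  - The wrist picture puts the green tin's centre within about 5 mm of the wheel's centre, upright.
  - The top and bottom estimates of its position differ by 6 mm. I take that as pixel error, since it shows no lean in the pictures.
  - The blue tin stands upright on the board.
  - None of the other things looks moved in the pictures; I did not measure them.
  - The gripper is open and clear of everything.
- **Deviation:** the last joint reached its range at a 40 degree lean, so I used 36 degrees for all tin grasps. The gripper still cleared the rack bar.

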